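# Reset the coffee counter's flip-cap tubes between breaks

### The arm

A 6-joint arm with a two-finger parallel gripper is mounted at the origin on the work surface. World frame = base frame: x ahead of the robot, y to its left, z up, the work surface at z = 0. Lengths are in mm, angles in rad, forces in N, time in s.
With the tool pointing down it reaches from about 350 to 850 mm from the base axis. Payload 8.1 kg.
Tool frame: the origin (TCP) lies at the very end of the fingers, on their centre line; the grasp point (between the pads) lies 19 mm behind it; z points along the fingers, y is the direction in which the jaws open and shut (so a half turn about z gives the same grasp; the last joint's range is limited). The gripper opens to 85 mm and grips with 20 to 120 N. Pads are 22 mm wide; open, the fingers measure 114 mm over their backs; the gripper's body (76 mm by 85 mm) begins 54 mm behind the grasp point. The pads swing forward as they close: fully open they stand 13 mm farther back than shut.
Start: joints at [-1.394, 0.13, 1.488, -0, 1.523, -0.085], TCP at [155.312, -579.555, 231.292] pointing down, gripper open.
Joint ranges: [-2.96, 2.96], [-0.89, 2.26], [0.02, 2.5], [-1.34, 4.48], [0, 2.73], [-2.66, 2.66]. Speed limits (rad/s): [2.39, 2.39, 2.79, 3.14, 3.14, 3.14].

### API

Orientations are given as a rotation vector (axis times angle).
In Python, from workcell import arm gives the robot as it stands. The module is installed in compiled form; this text tells all that it offers.
- The arm moves only by the tool carry_out, never from a script. Its arguments are lists of equal length, an entry for each row: "slide": the shift along the tool's x, y, z in m, a list of three; "twist": the turn, a rotation vector about the tool's x, y, z in units of 6 degrees (1.0 is 6 degrees), a list of three. In form: {"slide": [[tx, ty, tz], ...], "twist": [[rx, ry, rz], ...]}. A call has 1 to 5 rows; each row shifts and turns the pose as measured when the row begins, along the tool's axes as they then stand; what a row does not reach is not made up. A row lasts 1/12 s, in which the tool goes at most 41.7 mm and 7.16 degrees, less where a joint would pass 70% of its speed; a pose out of reach is approached as far as the arm can. A call is refused whole if a number of a shift passes 0.0417 or a number of a turn 1, either way. A call with a gripper value outside its range is refused whole. "grip" is the opening in per cent of the stroke, from 0 (shut) to 100 (fully open), set as the call begins (left out, the last holds). The fingers move at their own pace and stop on an object; "squeeze" is the grip in N (left out, the last holds). Time passes only in rows, so rows that do not move let the fingers close. It gives the time, the measured TCP pose, the force and the opening at its end, in the units of the state.
- arm.observe(): the state, without advancing time (a new reading comes with each control period).
- arm.capture(name): name is "scene" or "side" or "wrist"; returns a dict with "pixels" (420x560x3 uint8, red, green, blue), "fx", "fy", "cx", "cy" (pixels), "k1" (the pictures are not rectified: a ray, as slopes to the right and down, at radius r is drawn at 1 + k1 r^2 times it, then the intrinsics apply), "R" (3x3) and "t" (3): a world point X has camera coordinates R X + t. Camera axes: x right, y down, z forward; pixel columns grow to the right and rows downward; lengths in mm; the calibration is good to about 2 mm. A picture is of the moment at which its call begins. There is no depth.
- arm.sign_off(): hands the job in, once; it reports no verdict.
The state is a dict: "clock": time; "q": joint angles; "joint_velocities": joint speeds; "effort": joint torques, N m; "eef_pos": TCP position; "tool_rot": TCP orientation; "ft_force": force on the tool from outside, world axes, zero at the start; "torque": the same for the moment, N m; "opening": finger opening in mm.
Only numpy, scipy, OpenCV 4.12 (cv2) and the standard library are available. Lean on these libraries where they do the work, as an engineer would, in place of code of your own. Each camera call takes 0.05 s, during which the arm holds its last target. There are 200 camera calls.

### The job

Get the coffee counter ready for the next break: first press the white flip caps in the rack fully shut, so that nothing falls into the sugar; then, with the brown caps still shut, put every crumpled napkin and empty milk carton lying on the counter into the black waste bin; last, flick the brown caps wide open, standing at least upright, and leave the white ones shut. Do not push about the spoon, jar, clean paper cup or tumblers standing around the rack, or knock them over.

Things in the scene. Friction and masses are not known exactly. Their poses are not given: they have to be found in the camera images.
- cap_white1 (a joint): white flip cap 1: 0 = shut, 1.57 = upright, stop at 2.0 (leaning back); stiff hinge (0.03 N m), stays where left; starts open. A disc 48 mm across, rim at the hinge, top face 11 mm above the hinge when shut. A thumb tab sticks out of the opposite rim, 48 to 76 mm from the hinge, 14 mm wide (along the hinge), 8 mm thick, mid-plane 6 mm above the hinge when shut, free below and beside.
- hinge_white1 (a point): hinge of white cap 1, on its tube, at the height of the tube's rim and 24 mm behind the tube's axis. Does not turn with the cap: z up, y along the hinge, x to the back; the tube and, when shut, cap and tab lie towards -x, roughly to the robot.
- cap_white2 (a joint): white flip cap 2: 0 = shut, 1.57 = upright, stop at 2.0 (leaning back); stiff hinge (0.03 N m), stays where left; starts open. A disc 48 mm across, rim at the hinge, top face 11 mm above the hinge when shut. A thumb tab sticks out of the opposite rim, 48 to 76 mm from the hinge, 14 mm wide (along the hinge), 8 mm thick, mid-plane 6 mm above the hinge when shut, free below and beside.
- hinge_white2 (a point): hinge of white cap 2, on its tube, at the height of the tube's rim and 24 mm behind the tube's axis. Does not turn with the cap: z up, y along the hinge, x to the back; the tube and, when shut, cap and tab lie towards -x, roughly to the robot.
- cap_brown1 (a joint): brown flip cap 1: 0 = shut, 1.57 = upright, stop at 2.0 (leaning back); stiff hinge (0.03 N m), stays where left; starts shut. A disc 48 mm across, rim at the hinge, top face 11 mm above the hinge when shut. A thumb tab sticks out of the opposite rim, 48 to 76 mm from the hinge, 14 mm wide (along the hinge), 8 mm thick, mid-plane 6 mm above the hinge when shut, free below and beside.
- hinge_brown1 (a point): hinge of brown cap 1, on its tube, at the height of the tube's rim and 24 mm behind the tube's axis. Does not turn with the cap: z up, y along the hinge, x to the back; the tube and, when shut, cap and tab lie towards -x, roughly to the robot.
- cap_brown2 (a joint): brown flip cap 2: 0 = shut, 1.57 = upright, stop at 2.0 (leaning back); stiff hinge (0.03 N m), stays where left; starts shut. A disc 48 mm across, rim at the hinge, top face 11 mm above the hinge when shut. A thumb tab sticks out of the opposite rim, 48 to 76 mm from the hinge, 14 mm wide (along the hinge), 8 mm thick, mid-plane 6 mm above the hinge when shut, free below and beside.
- hinge_brown2 (a point): hinge of brown cap 2, on its tube, at the height of the tube's rim and 24 mm behind the tube's axis. Does not turn with the cap: z up, y along the hinge, x to the back; the tube and, when shut, cap and tab lie towards -x, roughly to the robot.
- rack: fixed wooden rack holding the four tubes in a row, 80 mm deep (x), 360 mm long (y), 60 mm high; origin under its centre. The clear tubes (44 mm diameter, 115 mm tall) stand on its 12 mm thick base, 80 mm apart, in any order, and are held fast; all face the rack's -x.
- napkin1_center (a point): crumpled white paper napkin, a firm lump 54 x 50 x 44 mm (its x, y, z), about 15 g; centre of the lump. May be absent.
- napkin2_center (a point): crumpled white paper napkin, a firm lump 54 x 50 x 44 mm (its x, y, z), about 15 g; centre of the lump. May be absent.
- carton1_center (a point): empty small milk carton, white with a blue band, lying on its side: 75 mm long (its x; the gabled end at +x), 42 x 42 mm across (y, z), about 20 g; centre of the carton. May be absent.
- carton2_center (a point): empty small milk carton, white with a blue band, lying on its side: 75 mm long (its x; the gabled end at +x), 42 x 42 mm across (y, z), about 20 g; centre of the carton. May be absent.
- bin: black open-topped waste bin, fixed, 160 x 160 mm outside, 110 mm high, walls 5 mm; origin under its centre. Stands to the left or right of the rack.
- caddy: fixed wooden caddy with stacks of brown paper cups, 150 x 150 mm, about 125 mm high, on the side opposite the bin; origin under its centre. Leave alone.
- spoon: metal teaspoon lying flat, 150 mm; origin under its centre. Not rubbish: leave alone.
- jar: amber glass jar, 70 mm diameter, 110 mm high; origin under its centre. Not rubbish: leave alone.
- cup: clean brown paper cup standing upright, 72 mm diameter, 95 mm high; origin under its centre. Not rubbish: leave alone.
- tumbler1: glass tumbler, 70 mm diameter, 90 mm high; origin under its centre. Not rubbish: leave alone.
- tumbler2: glass tumbler, 70 mm diameter, 90 mm high; origin under its centre. Not rubbish: leave alone.
There are look-alikes about, which are no part of the job. Leave any green, pink or purple look-alike of the part that bears carton2_center alone.

How it is judged:
By the outcome, as a careful person would: the job done as asked, in the order asked, and still so for the second after the job is handed in, with the robot touching nothing.
Of napkin1, napkin2, carton1, carton2 only 2 to 4 are there at a start; the rules pass over those that are not, and their reading is None.
At some moment in a run one of napkin1, napkin2, carton1, carton2 may be knocked a few centimetres aside while the robot is not near it.
Once in a run the grip may slacken for a moment while it holds something.
It also fails if it takes over 208 s, if anything falls off the work surface, if the arm or the gripper's body presses on something with over 40 N, if the wrist force passes 120 N, or if a joint passes its speed limit or range.

## Working session

There is one attempt and no reset: what is moved stays moved. The work goes in short steps, Python scripts to look and compute and a tool call to move; the robot and the scene stay as the last step left them, time stands still between calls to the robot, and variables do not carry over. Pictures are saved under pics/ and viewed, on a budget of 14 in all, crops included, one or two more only if the job needs it, and the job is handed in when it is done.

Besides the shell and the picture viewer there is one more tool, called after "Call:" as name(argument=value, ...) on one line, values as JSON. carry_out: Moves the arm, as the interface text tells. Its arguments: {"type":"object","properties":{"slide":{"type":"array","items":{"type":"array","items":{"type":"number"}}},"twist":{"type":"array","items":{"type":"array","items":{"type":"number"}}},"grip":{"type":"number"},"squeeze":{"type":"number"}},"required":["slide","twist"]}

```bash
mkdir -p pics && cat > h.py <<'E'
import numpy as np, cv2
from workcell import arm
from scipy.spatial.transform import Rotation as Rn
def cap(n,f=None):
    c=arm.capture(n); 
    if f: cv2.imwrite('pics/'+f,c['pixels'][:,:,::-1])
    return c
def ray(c,u,v):
    p=np.array([(u-c['cx'])/c['fx'],(v-c['cy'])/c['fy']]);q=p.copy()
    for _ in range(20): q=p/(1+c['k1']*(q@q))
    R=np.array(c['R']);t=np.array(c['t']).ravel()
    return -R.T@t, R.T@np.array([q[0],q[1],1])
def onz(c,u,v,z):
    o,d=ray(c,u,v); return o+d*(z-o[2])/d[2]
def proj(c,X):
    x=np.array(c['R'])@np.array(X,float)+np.array(c['t']).ravel(); q=x[:2]/x[2]; q=q*(1+c['k1']*(q@q))
    return np.array([c['fx']*q[0]+c['cx'],c['fy']*q[1]+c['cy']])
def tri(obs):
    A=0;b=0
    for c,u,v in obs:
        o,d=ray(c,u,v);d=d/np.linalg.norm(d);M=np.eye(3)-np.outer(d,d);A=A+M;b=b+M@o
    return np.linalg.solve(A,b)
def save(cs,f): import pickle; pickle.dump(cs,open(f,'wb'))
def load(f): import pickle; return pickle.load(open(f,'rb'))
E
python3 - <<'E'
from h import *
cs={n:cap(n) for n in('scene','side','wrist')}
save(cs,'c0.pkl')
for n in('scene','side'): 
    cv2.imwrite(f'pics/{n}0.png',cv2.resize(cs[n]['pixels'][:,:,::-1],(800,600),interpolation=cv2.INTER_CUBIC))
    c=cs[n];print(n,c['fx'],c['k1'],(-np.array(c['R']).T@np.array(c['t']).ravel()).round(), np.array(c['R'])[2].round(2))
s=arm.observe();print({k:np.round(v,3) for k,v in s.items()})
E
```

```text
scene 471.7267105464644 -0.09863482227380495 [ 905. -431. 1044.] [-0.33  0.4  -0.86]
side 411.9496279547227 -0.09403837730800627 [406. 777. 684.] [ 0.13 -0.81 -0.57]
{'clock': np.float64(0.15), 'q': array([-1.394,  0.131,  1.489, -0.   ,  1.523, -0.085]), 'joint_velocities': array([ 0.001, -0.003, -0.003,  0.002,  0.   , -0.   ]), 'effort': array([ 1.0000e-03, -5.7006e+01, -5.0116e+01, -0.0000e+00,  1.0000e-02,
       -0.0000e+00]), 'eef_pos': array([ 155.24 , -579.127,  230.478]), 'tool_rot': array([-3.113, -0.41 ,  0.   ]), 'ft_force': array([ 0.283,  0.48 , -1.045]), 'torque': array([-0.03 , -0.033, -0.012]), 'opening': np.float64(85.473)}
```

View pics/scene0.png

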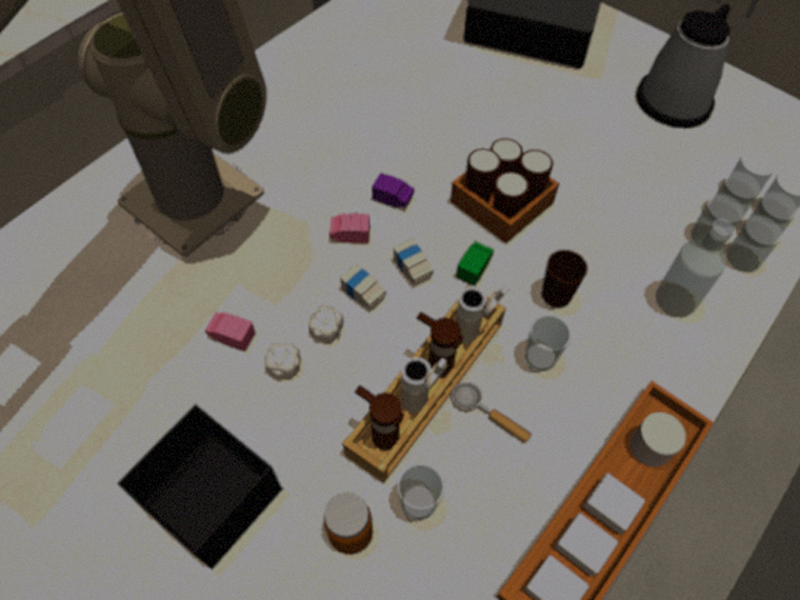

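View pics/side0.png

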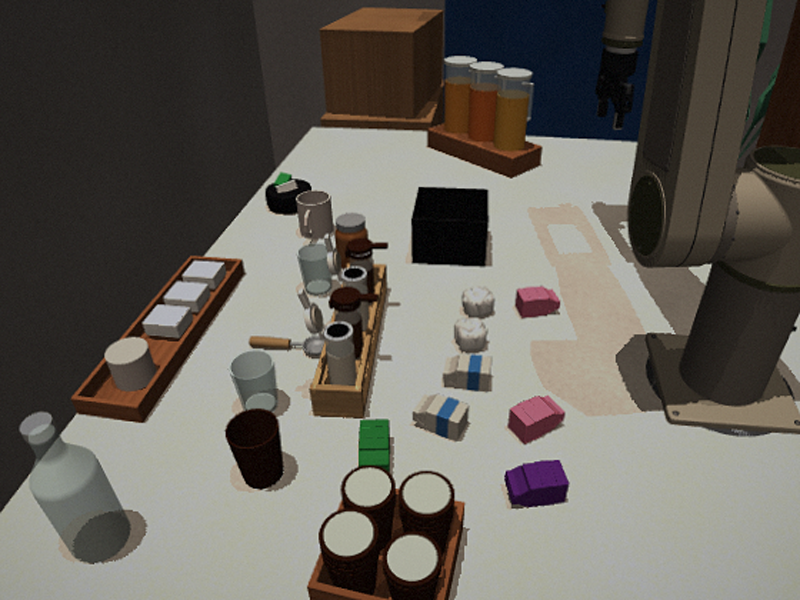

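The scene shows the rack row from near (385,420) to far: brown, white, brown, white. The white caps stand open, leaning towards +x. The bin is at (200,490) and the caddy at (505,190).

Rubbish candidates in the scene view:
- **To bin:** napkins (325,323) and (283,359), and blue-banded cartons (362,285) and (411,260).
- **Look-alikes to leave:** pink (350,228) and (230,330), purple (392,190), green (475,262).

Next is one close crop of the rack in both views, with the rubbish.

```bash
python3 - <<'E'
from h import *
cs=load('c0.pkl')
def crop(n,x,y,w,h,s): return cv2.resize(cs[n]['pixels'][y:y+h,x:x+w,::-1],None,fx=s,fy=s,interpolation=cv2.INTER_CUBIC)
a=crop('scene',235,195,120,145,4);b=crop('side',205,160,80,145,4)
cv2.imwrite('pics/crop1.png',np.hstack([a,b]))
a=crop('scene',135,150,180,130,3);b=crop('side',280,190,80,130,3)
cv2.imwrite('pics/crop2.png',np.hstack([a,b]))
k=.7
for name,z,(u,v),(p,q) in [('nap1',22,(325,323),(471,334)),('nap2',22,(283,359),(478,302)),('car1',21,(362,286),(468,372)),('car2',21,(412,260),(441,416))]:
    print(name,onz(cs['scene'],u*k,v*k,z).round(),onz(cs['side'],p*k,q*k,z).round(),tri([(cs['scene'],u*k,v*k),(cs['side'],p*k,q*k)]).round())
for n,u,v in [('bin',120,485),('bin',196,407),('bin',281,487),('bin',212,567)]: print(n,onz(cs['scene'],u*k,v*k,110).round())
E
```

```text
nap1 [426. -49.  22.] [427. -45.  22.] [426. -48.  21.]
nap2 [ 420. -147.   22.] [ 420. -145.   22.] [ 420. -147.   21.]
car1 [423.  53.  21.] [425.  54.  21.] [424.  53.  21.]
car2 [455. 157.  21.] [459. 157.  21.] [457. 157.  21.]
bin [ 426. -470.  110.]
bin [ 419. -315.  110.]
bin [ 604. -319.  110.]
bin [ 611. -459.  110.]
```

View pics/crop1.png

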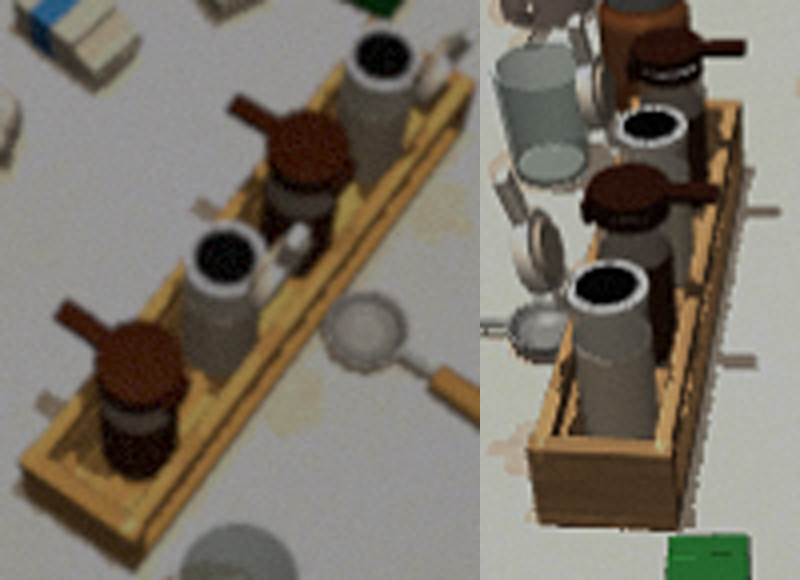

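View pics/crop2.png

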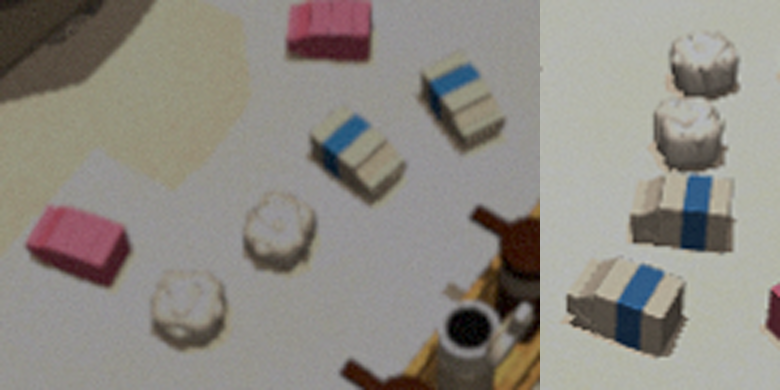

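```bash
python3 - <<'E'
from h import *
cs=load('c0.pkl');S,D=cs['scene'],cs['side']
s1=lambda u,v:(235+u/4,195+v/4)
d1=lambda u,v:(205+(u-480)/4,160+v/4)
for n,a,b in [('whiteL',(382,52),(650-42,127+160)),('whiteR',(226,255),(650,127)),('tabtipL',(240,102),(714,192)),('tabtipR',(65,312),(742,47))]:
    print(n,tri([(S,*s1(*a)),(D,*d1(*b))]).round(1),onz(S,*s1(*a),127).round(1),onz(D,*d1(*b),127).round(1))
for n,a,b in [('bdiscL',(310,145),(628,197)),('bdiscR',(142,362),(668,55))]:
    print(n,tri([(S,*s1(*a)),(D,*d1(*b))]).round(1),onz(S,*s1(*a),138).round(1),onz(D,*d1(*b),138).round(1))
print('rack60',[onz(S,*s1(*p),60).round(0) for p in[(25,465),(140,540),(475,78)]],[onz(D,*d1(*p),60).round(0) for p in[(533,447),(678,452),(740,103)]],[onz(D,*d1(*p),0).round(0) for p in[(535,522),(680,527)]])
# white tabs tip
print('opencap tips',tri([(S,*s1(462,38)),(D,*d1(505,172))]).round(),tri([(S,*s1(300,230)),(D,*d1(578,20))]).round())
s2=lambda u,v:(135+u/3,150+v/3); d2=lambda u,v:(280+(u-540)/3,190+v/3)
for n,pts in [('car1',[(365,117),(325,150)]),('car2',[(475,65),(437,95)])]:
    p=[onz(S,*s2(*q),42) for q in pts];v=p[1]-p[0];print(n,p[0].round(),p[1].round(),np.degrees(np.arctan2(v[1],v[0])))
for n,pts in [('car1',[(712,178),(700,178),(682,212)]),('car2',[(655,262),(625,300)])]:
    p=[onz(D,*d2(*q),42) for q in pts];v=p[-1]-p[0];print(n,p[0].round(),p[-1].round(),np.degrees(np.arctan2(v[1],v[0])))
# jar, tumbler, cup, rough
k=.7
for n,z,a,b in [('jar',110,(349,515),(351,224)),('tumb1',90,(421,482),(315,255)),('tumb2',90,(549,330),(254,365)),('cup',95,(566,268),(254,426))]:
    print(n,tri([(S,a[0]*k,a[1]*k),(D,b[0]*k,b[1]*k)]).round())
for n,a in [('pinkL',(230,330)),('pinkU',(350,228)),('green',(475,262))]: print(n,onz(S,a[0]*k,a[1]*k,21).round())
E
```

```text
whiteL [623.1 102.8 125.2] [623.2 101.6 127. ] [622.7 105.1 127. ]
whiteR [636.7 -57.  124.5] [637.1 -58.1 127. ] [635.9 -53.  127. ]
tabtipL [582.4  18.9 132.8] [581.8  22.1 127. ] [583.   10.1 127. ]
tabtipR [ 595.  -142.6  135. ] [ 593.1 -139.9  127. ] [ 597.  -156.7  127. ]
bdiscL [630.6  24.6 129.3] [632.9  20.2 138. ] [627.3  36.7 138. ]
bdiscR [ 643.3 -136.1  129.3] [ 646.3 -138.8  138. ] [ 639.1 -122.   138. ]
rack60 [array([ 615., -202.,   60.]), array([ 691., -193.,   60.]), array([658., 163.,  60.])] [array([655., 165.,  60.]), array([577., 157.,  60.]), array([ 607., -192.,   60.])] [array([661., 164.,   0.]), array([579., 156.,   0.])]
opencap tips [673.  99. 194.] [677. -53. 200.]
car1 [416.  74.  42.] [413.  26.  42.] -93.96311468769235
car2 [453. 179.  42.] [449. 132.  42.] -95.64236989132452
car1 [405.  35.  42.] [425.  78.  42.] 64.00272158295569
car2 [441. 133.  42.] [458. 174.  42.] 66.37873192993
jar [ 699. -284.   97.]
tumb1 [ 746. -177.   82.]
tumb2 [746. 156.  87.]
cup [701. 277.  91.]
pinkL [ 307. -167.   21.]
pinkU [316. 138.  21.]
green [548. 229.  21.]
```

Measured:
- **Tubes, left to right:** white (623,103), brown (630,23), white (637,-57), brown (644,-137). The yaw is about 4.9°, the spacing checks at 80 mm and the rim height at about 125.
- **Open white caps:** tips at z≈195, leaning back at about 1.95 rad.

I'll align the tool with the rack and come in from behind the whites. I also use the trip to take a wrist view.

```bash
cat >> h.py <<'E'
def st():
    s=arm.observe();R=Rn.from_rotvec(s['tool_rot']).as_matrix();return s,np.array(s['eef_pos']),R
def plan(x,y,z,yaw=None):
    s,p,R=st(); d=R.T@(np.array([x,y,z])-p)
    yw=np.degrees(np.arctan2(R[1,0],R[0,0]))
    print('t',round(s['clock'],1),'p',p.round(1),'yaw',round(yw,1),'tilt',R[:,2].round(3),'F',np.round(s['ft_force'],1),'open',round(s['opening'],1))
    if yaw is not None:
        print('twistz units',round((yw-yaw)/6,2)); r=np.radians(yaw); R=np.array([[np.cos(r),np.sin(r),0],[np.sin(r),-np.cos(r),0],[0,0,-1]]);d=R.T@(np.array([x,y,z])-p)
    print('slide mm in tool axes',d.round(1))
A=np.radians(4.9);rx=np.array([np.cos(A),np.sin(A),0]);ry=np.array([-np.sin(A),np.cos(A),0])
AX={'wL':(623.1,102.8),'bL':(629.9,23.),'wR':(636.8,-57.),'bR':(643.6,-136.6)}
def tp(k,dx,dy,z): # offset from tube hinge in rack frame
    q=np.array([*AX[k],0])+(24+dx)*rx+dy*ry; return q[0],q[1],z
E
python3 -c "
from h import *
print(tp('wL',60,0,260),tp('wR',60,0,260));plan(*tp('wR',60,0,270),4.9)"
```

```text
(np.float64(706.7930048800362), np.float64(109.97502154353886), 260) (np.float64(720.4930048800361), np.float64(-49.82497845646113), 260)
t 0.1 p [ 155.2 -579.1  230.5] yaw 15.0 tilt [-0.     0.001 -1.   ] F [ 0.3  0.5 -1. ] open 85.5
twistz units 1.68
slide mm in tool axes [ 608.4 -479.1  -39.5]
```

Call:
carry_out(slide=[[0,0,-0.03],[0,0,-0.03]], twist=[[0,0,0.85],[0,0,0.85]], grip=0)

```text
clock: 0.32
eef_pos: [154.5, -575.1, 282.2]
tool_rot: [-3.122, -0.127, 0.004]
ft_force: [0.0, -0.0, 1.1]
opening: 63.6
```

```bash
python3 -c "
from h import *
plan(*tp('wR',60,0,270),4.9)"
```

```text
t 0.3 p [ 154.5 -575.1  282.2] yaw 4.7 tilt [-0.003  0.017 -1.   ] F [ 0.  -0.   1.1] open 63.6
twistz units -0.04
slide mm in tool axes [ 608.8 -475.1   12.2]
```

Call:
carry_out(slide=[[0.031,-0.024,0],[0.031,-0.024,0],[0.031,-0.024,0],[0.031,-0.024,0],[0.031,-0.024,0]], twist=[[0,0,0],[0,0,0],[0,0,0],[0,0,0],[0,0,0]])

```text
clock: 0.73
eef_pos: [298.7, -446.7, 289.2]
tool_rot: [-3.133, -0.097, 0.004]
ft_force: [0.6, 0.7, -0.4]
opening: 0.8
```

Call:
carry_out(slide=[[0.031,-0.024,0],[0.031,-0.024,0],[0.031,-0.024,0],[0.031,-0.024,0],[0.031,-0.024,0]], twist=[[0,0,0],[0,0,0],[0,0,0],[0,0,0],[0,0,0]])

```text
clock: 1.15
eef_pos: [451.2, -309.4, 289.0]
tool_rot: [-3.132, -0.094, 0.005]
ft_force: [0.8, -0.8, 0.3]
opening: 0.3
```

```bash
python3 -c "
from h import *
plan(*tp('wR',60,0,270),4.9)"
```

```text
t 1.1 p [ 451.2 -309.4  289. ] yaw 3.4 tilt [-0.003  0.008 -1.   ] F [ 0.8 -0.8  0.3] open 0.3
twistz units -0.24
slide mm in tool axes [ 290.5 -235.6   19. ]
```

Call:
carry_out(slide=[[0.031,-0.024,0],[0.031,-0.024,0],[0.031,-0.024,0],[0.031,-0.024,0],[0.031,-0.024,0]], twist=[[0,0,-0.12],[0,0,-0.12],[0,0,0],[0,0,0],[0,0,0]])

```text
clock: 1.57
eef_pos: [601.9, -168.8, 288.2]
tool_rot: [-3.13, -0.135, 0.007]
ft_force: [-1.0, -0.5, 0.3]
opening: 0.4
```

Call:
carry_out(slide=[[0.033,-0.025,0.004],[0.033,-0.025,0.004],[0.033,-0.025,0.004],[0.02,-0.02,0.004],[0.01,-0.01,0.0]], twist=[[0,0,0],[0,0,0],[0,0,0],[0,0,0],[0,0,0]])

```text
clock: 1.98
eef_pos: [723.5, -45.3, 269.2]
tool_rot: [-3.128, -0.142, 0.01]
ft_force: [0.1, -0.8, -1.1]
opening: 0.1
```

```bash
python3 -c "
from h import *
plan(*tp('wR',58,0,165),4.9)
c=cap('wrist');save(c,'w1.pkl');cv2.imwrite('pics/w1.png',c['pixels'][:,:,::-1])
print((-np.array(c['R']).T@np.array(c['t']).ravel()).round(),np.array(c['R'])[2].round(2),c['fx'])"
```

```text
t 2.0 p [723.5 -45.3 269.2] yaw 5.2 tilt [-0.007  0.01  -1.   ] F [ 0.1 -0.8 -1.1] open 0.1
twistz units 0.05
slide mm in tool axes [ -5.3   4.3 104.2]
[801. -41. 411.] [-0.31 -0.02 -0.95] 327.44391048327094
```

View pics/w1.png

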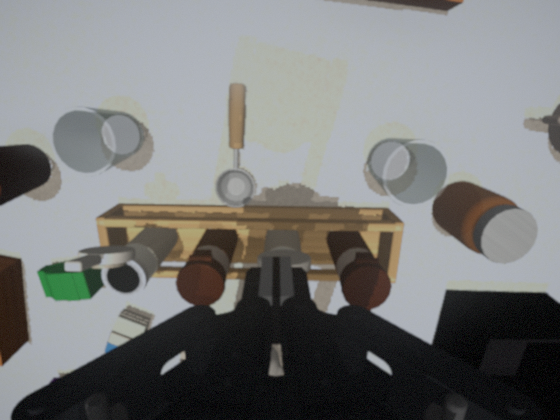

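The wrist view shows the fingertips at (275,258) behind white cap R. Tumblers are at (90,140) and (400,170), and the spoon at (237,150), all clear of the descent line. Now I go down behind the cap.

Call:
carry_out(slide=[[-0.001,0.002,0.026],[-0.001,0.001,0.026],[-0.001,0.001,0.026],[0,0,0.02],[0,0,0.004]], twist=[[0,0.1,0],[0,0,0],[0,0,0],[0,0,0],[0,0,0]])

```text
clock: 2.45
eef_pos: [723.6, -43.2, 163.6]
tool_rot: [-3.127, -0.153, -0.011]
ft_force: [-0.8, -0.6, -1.1]
opening: -0.2
```

```bash
python3 -c "
from h import *
plan(*tp('wR',-40,0,165),4.9)
c=cap('side');cv2.imwrite('pics/s2.png',cv2.resize(c['pixels'][100:300,150:350,::-1],None,fx=3,fy=3,interpolation=cv2.INTER_CUBIC))"
```

```text
t 2.5 p [723.6 -43.2 163.6] yaw 5.6 tilt [ 0.006  0.011 -1.   ] F [-0.8 -0.6 -1.1] open -0.2
twistz units 0.12
slide mm in tool axes [-103.6    6.3   -1.4]
```

View pics/s2.png

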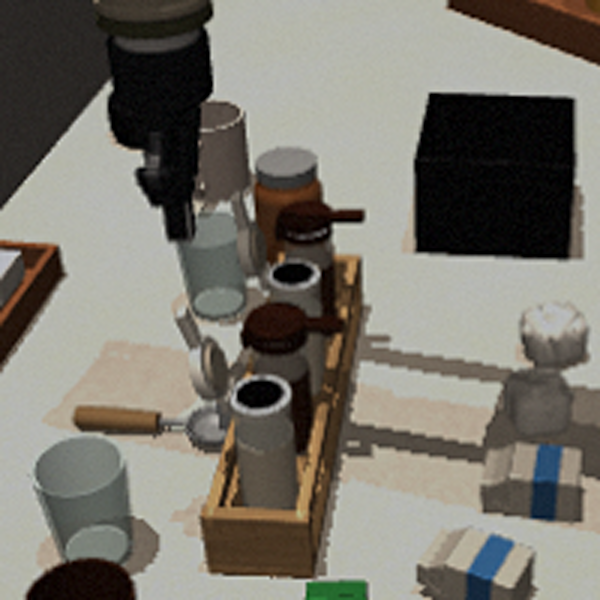

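The finger (180,235) is behind white cap R (243,235), clear of the tumbler. Next I sweep forward, then press down.

Call:
carry_out(slide=[[-0.022,0.002,0],[-0.022,0.002,0],[-0.022,0.002,0],[-0.022,0,0],[-0.012,0,0]], twist=[[0,0,0.1],[0,0,0],[0,0,0],[0,0,0],[0,0,0]])

```text
clock: 2.92
eef_pos: [626.5, -59.1, 169.5]
tool_rot: [-3.128, -0.137, -0.027]
ft_force: [-0.4, -0.3, -0.2]
opening: 0.0
```

Call:
carry_out(slide=[[0,0,0.008],[0,0,0.008],[0.002,0,0.006],[0,0,0.003],[0,0,0.001]], twist=[[0,0,0],[0,0,0],[0,0,0],[0,0,0],[0,0,0]])

```text
clock: 3.33
eef_pos: [632.0, -60.2, 148.7]
tool_rot: [-3.131, -0.135, -0.041]
ft_force: [0.2, 0.5, 0.7]
opening: -0.0
```

```bash
python3 -c "
from h import *
plan(*tp('wR',-34,0,138),4.9)"
```

```text
t 3.3 p [632.  -60.2 148.7] yaw 4.9 tilt [ 0.026  0.009 -1.   ] F [0.2 0.5 0.7] open -0.0
twistz units 0.0
slide mm in tool axes [-5.  -2.8 10.7]
```

Call:
carry_out(slide=[[-0.003,0,0.004],[0,0,0.003],[0,0,0.002],[0,0,0.002]], twist=[[0,-0.2,0],[0,0,0],[0,0,0],[0,0,0]])

```text
clock: 3.67
eef_pos: [629.9, -60.3, 137.4]
tool_rot: [-3.132, -0.136, -0.002]
ft_force: [-15.6, 1.0, 29.9]
opening: -0.0
```

Call:
carry_out(slide=[[0,0,0.002],[0,0,0.002]], twist=[[0,0,0],[0,0,0]])

```text
clock: 3.83
eef_pos: [629.9, -60.2, 137.8]
tool_rot: [-3.133, -0.137, -0.002]
ft_force: [-10.1, 1.0, 14.1]
opening: -0.2
```

White R is shut: contact came at z=137.4 with 30 N, against an expected top at 138. Next, white L.

Call:
carry_out(slide=[[0,0,-0.035],[0.01,0,-0.035],[0.03,0,-0.01],[0.03,-0.02,0],[0.01,-0.035,0]], twist=[[0,0,0],[0,0,0],[0,0,0],[0,0,0],[0,0,0]])

```text
clock: 4.25
eef_pos: [704.7, -4.2, 219.6]
tool_rot: [-3.135, -0.124, 0.005]
ft_force: [2.1, 0.6, -0.2]
opening: -0.1
```

```bash
python3 -c "
from h import *
plan(*tp('wL',58,0,165),4.9)"
```

```text
t 4.2 p [704.7  -4.2 219.6] yaw 4.5 tilt [-0.004  0.004 -1.   ] F [ 2.1  0.6 -0.2] open -0.1
twistz units -0.06
slide mm in tool axes [   9.8 -113.5   54.6]
```

Call:
carry_out(slide=[[0.004,-0.036,0],[0.004,-0.036,0],[0.003,-0.03,0.0],[0,-0.005,0.02],[0,0,0.025]], twist=[[0,0,0],[0,0,0],[0,0,0],[0,0,0],[0,0,0]])

```text
clock: 4.67
eef_pos: [713.8, 115.9, 180.0]
tool_rot: [-3.131, -0.13, -0.014]
ft_force: [0.1, -0.6, -1.3]
opening: 0.2
```

```bash
python3 -c "
from h import *
plan(*tp('wL',-34,0,165),4.9)"
```

```text
t 4.7 p [713.8 115.9 180. ] yaw 4.7 tilt [ 0.009  0.008 -1.   ] F [ 0.1 -0.6 -1.3] open 0.2
twistz units -0.03
slide mm in tool axes [-101.4    5.3   15. ]
```

Call:
carry_out(slide=[[0,0.004,0.013],[-0.02,0.001,0.003],[-0.022,0,0.001],[-0.022,0,0.001],[-0.022,0,0.001]], twist=[[0,-0.1,0],[0,0,0],[0,0,0],[0,0,0],[0,0,0]])

```text
clock: 5.08
eef_pos: [624.8, 103.7, 147.6]
tool_rot: [-3.132, -0.133, 0.027]
ft_force: [1.3, -0.4, 0.3]
opening: -0.2
```

Call:
carry_out(slide=[[-0.01,0,0.002],[0,0,0.008],[0,0,0.008],[0,0,0.006],[0,0,0.002]], twist=[[0,0,0],[0,0,0],[0,0,0],[0,0,0],[0,0,0]])

```text
clock: 5.5
eef_pos: [613.1, 101.2, 138.7]
tool_rot: [-3.131, -0.131, 0.025]
ft_force: [-0.0, -0.1, -0.3]
opening: -0.1
```

```bash
python3 -c "
from h import *
plan(*tp('wL',-34,0,138),4.9)"
```

```text
t 5.5 p [613.1 101.2 138.7] yaw 4.8 tilt [-0.016  0.007 -1.   ] F [-0.  -0.1 -0.3] open -0.1
twistz units -0.02
slide mm in tool axes [ 0.1 -0.8  0.7]
```

Call:
carry_out(slide=[[0,0,0.002],[0,0,0.002]], twist=[[0,0.15,0],[0,0,0]])

```text
clock: 5.67
eef_pos: [615.4, 100.6, 137.5]
tool_rot: [-3.13, -0.129, -0.005]
ft_force: [-13.4, 1.9, 21.4]
opening: -0.2
```

Call:
carry_out(slide=[[0,0,0.002],[0,0,0.002]], twist=[[0,0,0],[0,0,0]])

```text
clock: 5.83
eef_pos: [615.4, 100.6, 137.5]
tool_rot: [-3.129, -0.129, -0.003]
ft_force: [-15.5, -0.3, 24.2]
opening: 0.1
```

```bash
python3 -c "
from h import *
plan(426,-48,150)
c=cap('side');S=cap('scene');save({'side':c,'scene':S},'c3.pkl')
cv2.imwrite('pics/s3.png',cv2.resize(c['pixels'][140:310,190:350,::-1],None,fx=3.5,fy=3.5,interpolation=cv2.INTER_CUBIC))"
```

```text
t 5.8 p [615.4 100.6 137.5] yaw 4.7 tilt [ 0.001  0.01  -1.   ] F [-15.5  -0.3  24.2] open 0.1
slide mm in tool axes [-200.9  132.4  -14.3]
```

View pics/s3.png

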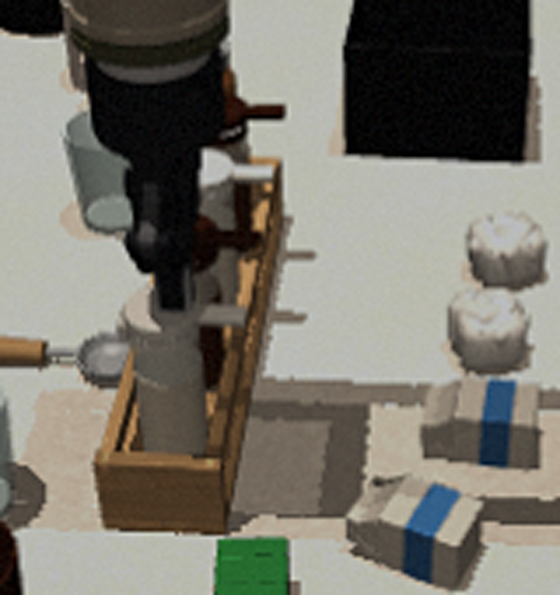

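Both white caps are down: tabs at (250,172) and (220,316), both level, and both brown caps still shut. Carton bands can be read here too.

```bash
python3 -c "
from h import *
D=load('c3.pkl')['side'];g=lambda u,v:onz(D,190+u/3.5,140+v/3.5,42)
for P in [((487,381),(483,425)),((516,381),(512,425)),((433,485),(407,527)),((460,490),(438,530))]:
    a,b=g(*P[0]),g(*P[1]);v=a-b;print(a.round(),b.round(),np.degrees(np.arctan2(v[1],v[0])).round(1))
plan(424,54,90)
plan(457,157,90)
"
```

```text
[424.  36.  42.] [424.  80.  42.] -89.6
[404.  33.  42.] [405.  77.  42.] -90.5
[450. 138.  42.] [463. 176.  42.] -107.9
[434. 141.  42.] [444. 176.  42.] -106.4
t 5.9 p [615.4 100.6 137.5] yaw 4.7 tilt [ 0.001  0.01  -1.   ] F [-15.3   0.7  22.9] open 0.4
slide mm in tool axes [-194.7   31.2   46.8]
t 5.9 p [615.4 100.6 137.5] yaw 4.7 tilt [ 0.001  0.01  -1.   ] F [-15.3   0.7  22.9] open 0.4
slide mm in tool axes [-153.3  -68.7   47.8]
```

Call:
carry_out(slide=[[0,0,-0.035],[0,0,-0.03],[-0.01,0,-0.02],[-0.03,-0.01,0],[-0.035,-0.01,0]], twist=[[0,0,0],[0,0,0],[0,0,0],[0,0,0],[0,0,0]], grip=100, squeeze=30)

```text
clock: 6.35
eef_pos: [541.8, 110.2, 220.5]
tool_rot: [-3.13, -0.121, 0.008]
ft_force: [-0.4, -0.2, 0.1]
opening: 60.5
```

```bash
python3 -c "
from h import *
S=load('c3.pkl')['scene'];cv2.imwrite('pics/s4.png',cv2.resize(S['pixels'][160:225,230:310,::-1],None,fx=9,fy=9,interpolation=cv2.INTER_CUBIC))"
```

```text
(no output)
```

View pics/s4.png

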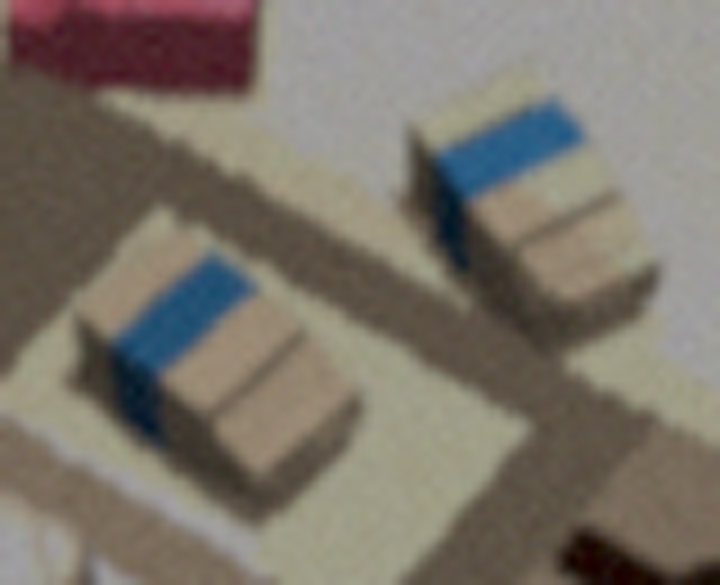

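Both blue-banded cartons are clear: top-face band corners at (210,255)/(118,340) and (550,100)/(437,160). The gabled ends point to +x.

```bash
python3 -c "
from h import *
S=load('c3.pkl')['scene'];g=lambda u,v:onz(S,230+u/9,160+v/9,42)
for P in [((210,255),(118,340)),((258,290),(160,375)),((165,212),(80,305)),((550,100),(437,160)),((585,135),(465,197)),((530,65),(415,125))]:
    a,b=g(*P[0]),g(*P[1]);v=a-b;print(a.round(),b.round(),((a+b)/2).round(),np.degrees(np.arctan2(v[1],v[0])).round(1))
plan(456,157,90,-16)
"
```

```text
[408.  70.  42.] [408.  31.  42.] [408.  51.  42.] 89.5
[427.  70.  42.] [425.  30.  42.] [426.  50.  42.] 87.3
[388.  73.  42.] [391.  33.  42.] [390.  53.  42.] 94.7
[447. 177.  42.] [436. 138.  42.] [442. 157.  42.] 73.6
[463. 173.  42.] [451. 133.  42.] [457. 153.  42.] 72.7
[435. 183.  42.] [423. 144.  42.] [429. 163.  42.] 73.4
t 6.3 p [541.8 110.2 220.5] yaw 4.4 tilt [-0.005  0.009 -1.   ] F [-0.4 -0.2  0.1] open 60.5
twistz units 3.4
slide mm in tool axes [-95.4 -21.3 130.5]
```

Call:
carry_out(slide=[[-0.02,-0.008,0.02],[-0.02,-0.006,0.02],[-0.02,-0.004,0.02],[-0.02,-0.004,0.02],[0,0,0]], twist=[[0,0,0.85],[0,0,0.85],[0,0,0.85],[0,0,0.85],[0,0,0]])

```text
clock: 6.77
eef_pos: [458.1, 137.3, 136.3]
tool_rot: [-3.1, 0.466, 0.011]
ft_force: [-0.4, 0.3, -0.8]
opening: 85.1
```

```bash
python3 -c "
from h import *
plan(461,155,8,-16)
"
```

```text
t 6.8 p [458.1 137.3 136.3] yaw -17.1 tilt [-0.006  0.008 -1.   ] F [-0.4  0.3 -0.8] open 85.1
twistz units -0.18
slide mm in tool axes [ -2.  -17.8 128.3]
```

Call:
carry_out(slide=[[-0.001,-0.009,0.01],[-0.001,-0.006,0.03],[0,-0.002,0.03],[0,0,0.03],[0,0,0.024]], twist=[[0,0,0],[0,0,0],[0,0,0],[0,0,0],[0,0,0]])

```text
clock: 7.18
eef_pos: [470.7, 158.2, 12.5]
tool_rot: [-3.096, 0.457, -0.011]
ft_force: [-1.1, -0.4, -0.2]
opening: 85.3
```

```bash
python3 -c "
from h import *
plan(461,155,8,-16)
"
```

```text
t 7.2 p [470.7 158.2  12.5] yaw -16.8 tilt [ 0.009  0.011 -1.   ] F [-1.1 -0.4 -0.2] open 85.3
twistz units -0.13
slide mm in tool axes [-8.4  5.7  4.5]
```

Call:
carry_out(slide=[[-0.009,0.004,0.003],[0,0,0.001],[0,0,0],[0,0,0],[0,0,0]], twist=[[0,0,0],[0,0,0],[0,0,0],[0,0,0],[0,0,0]], grip=0, squeeze=30)

```text
clock: 7.6
eef_pos: [461.4, 156.8, 0.7]
tool_rot: [-3.1, 0.451, 0.002]
ft_force: [0.3, 0.6, -0.4]
opening: 41.5
```

Call:
carry_out(slide=[[0,0,0],[0,0,-0.01],[0,0,-0.03],[0,0,-0.04],[0,0,-0.04]], twist=[[0,0,0],[0,0,0],[0,0,0],[0,0,0],[0,0,0]])

```text
clock: 8.02
eef_pos: [457.9, 154.6, 120.3]
tool_rot: [-3.104, 0.451, 0.017]
ft_force: [1.7, 0.5, 0.1]
opening: 41.5
```

```bash
python3 -c "
from h import *
plan(540,-365,200)
"
```

```text
t 8.0 p [457.9 154.6 120.3] yaw -16.6 tilt [-0.01   0.007 -1.   ] F [1.7 0.5 0.1] open 41.5
slide mm in tool axes [225.8 474.4 -84. ]
```

Call:
carry_out(slide=[[0.017,0.036,-0.016],[0.017,0.036,-0.012],[0.017,0.036,-0.012],[0.017,0.036,-0.01],[0.017,0.036,-0.01]], twist=[[0,0,0],[0,0,0],[0,0,0],[0,0,0],[0,0,0]])

```text
clock: 8.43
eef_pos: [495.6, -35.4, 199.2]
tool_rot: [-3.1, 0.428, -0.027]
ft_force: [0.9, -0.2, -0.7]
opening: 41.7
```

Call:
carry_out(slide=[[0.017,0.036,0],[0.017,0.036,0],[0.017,0.036,0],[0.017,0.036,0],[0.017,0.036,0]], twist=[[0,0,0],[0,0,0],[0,0,0],[0,0,0],[0,0,0]])

```text
clock: 8.85
eef_pos: [532.5, -240.5, 214.3]
tool_rot: [-3.104, 0.427, -0.061]
ft_force: [1.2, 1.0, 0.9]
opening: 41.1
```

```bash
python3 -c "
from h import *
plan(540,-365,150)
D=load('c0.pkl')['side']
for p in [(415,190),(488,190),(490,218),(413,218)]: print(onz(D,p[0]*.7,p[1]*.7,110).round())
for p in [(416,260),(488,263)]: print(onz(D,p[0]*.7,p[1]*.7,0).round())
c=cap('wrist');save(c,'w5.pkl');cv2.imwrite('pics/w5.png',c['pixels'][:,:,::-1])
"
```

```text
t 8.8 p [ 532.5 -240.5  214.3] yaw -15.7 tilt [ 0.04   0.002 -0.999] F [1.2 1.  0.9] open 41.1
slide mm in tool axes [ 38.4 118.8  64.3]
[ 583. -439.  110.]
[ 419. -461.  110.]
[ 409. -324.  110.]
[ 568. -303.  110.]
[ 564. -316.    0.]
[ 406. -324.    0.]
```

View pics/w5.png

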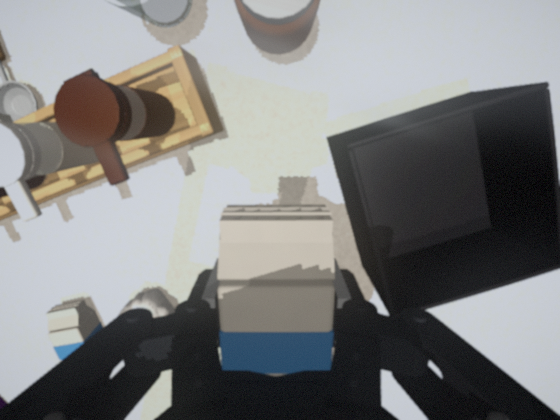

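The carton is held firmly (220–335, 205–370). The bin's rim corners are at (328,137), (548,85) and (398,313). The other carton (75,330) and a napkin (150,305) are still in place.

```bash
python3 -c "
from h import *
c=load('w5.pkl')
for p in [(328,137),(548,85),(398,313)]: print(onz(c,*p,110).round())
"
```

```text
[ 580. -294.  110.]
[ 575. -464.  110.]
[ 417. -319.  110.]
```

Call:
carry_out(slide=[[0.0,0.03,0.005],[0,0.032,0.0],[0.0,0.032,0.0],[0,0.025,0.02],[0,0.005,0.025]], twist=[[0,-0.38,0],[0,0,0],[0,0,0],[0,0,0],[0,0,0]])

```text
clock: 9.32
eef_pos: [501.4, -378.8, 177.0]
tool_rot: [3.109, -0.437, 0.026]
ft_force: [-0.3, 0.3, -0.2]
opening: 41.5
```

```bash
python3 -c "
from h import *
plan(496,-372,125)
"
```

```text
t 9.3 p [ 501.4 -378.8  177. ] yaw -16.0 tilt [ 0.016 -0.004 -1.   ] F [-0.3  0.3 -0.2] open 41.5
slide mm in tool axes [-7.9 -5.1 51.9]
```

Call:
carry_out(slide=[[-0.006,-0.005,0.03],[-0.002,-0.004,0.02],[0,0,0.0]], twist=[[0,-0.15,0],[0,0,0],[0,0,0]])

```text
clock: 9.57
eef_pos: [494.5, -372.0, 126.2]
tool_rot: [3.109, -0.446, 0.003]
ft_force: [0.1, 0.2, -0.4]
opening: 41.5
```

Call:
carry_out(slide=[[0,0,0],[0,0,0],[0,0,0]], twist=[[0,0,0],[0,0,0],[0,0,0]], grip=100)

```text
clock: 9.82
eef_pos: [495.7, -372.9, 130.8]
tool_rot: [3.107, -0.445, 0.007]
ft_force: [-0.1, -0.3, 0.4]
opening: 76.5
```

```bash
python3 -c "
from h import *
plan(420,-147,120,5)
"
```

```text
t 9.8 p [ 495.7 -372.9  130.8] yaw -16.3 tilt [ 0.004 -0.004 -1.   ] F [-0.1 -0.3  0.4] open 76.5
twistz units -3.55
slide mm in tool axes [ -55.7 -231.6   10.8]
```

Call:
carry_out(slide=[[0,0,-0.03],[-0.01,-0.036,-0.01],[-0.01,-0.037,0],[-0.01,-0.038,0],[-0.01,-0.038,0.0]], twist=[[0,0,0],[0,0,-0.9],[0,0,-0.9],[0,0,-0.9],[0,0,-0.85]])

```text
clock: 10.23
eef_pos: [481.6, -225.1, 182.9]
tool_rot: [3.122, 0.145, 0.03]
ft_force: [1.1, 0.7, 0.7]
opening: 85.4
```

```bash
cat >> h.py <<'E'
def shifts(c=None):
    c0=load('c3.pkl')['side'];c=c or cap('side');z=20
    for n,X in OBJ.items():
        u,v=proj(c0,[*X,z]).astype(int);a=c0['pixels'][v-15:v+15,u-18:u+18];b=c['pixels'][v-45:v+45,u-45:u+45]
        r=cv2.matchTemplate(b,a,cv2.TM_CCOEFF_NORMED);_,m,_,l=cv2.minMaxLoc(r);du,dv=l[0]-27,l[1]-30
        q=onz(c,u+du,v+dv,z)-onz(c,u,v,z);print(n,'score',round(m,2),'px',du,dv,'shift mm',q[:2].round())
OBJ={'nap1':(426,-48),'nap2':(420,-147),'car1':(426,52)}
E
python3 -c "
from h import *
plan(420,-147,120,5);shifts()
"
```

```text
t 10.2 p [ 481.6 -225.1  182.9] yaw 5.3 tilt [ 0.02  -0.015 -1.   ] F [1.1 0.7 0.7] open 85.4
twistz units 0.05
slide mm in tool axes [-54.6 -83.2  62.9]
nap1 score 0.98 px 0 0 shift mm [0. 0.]
nap2 score 0.76 px -5 25 shift mm [  6. 110.]
car1 score 0.96 px 0 0 shift mm [0. 0.]
```

Call:
carry_out(slide=[[-0.02,-0.03,0.015],[-0.02,-0.03,0.015],[-0.012,-0.02,0.015],[0,0,0.01],[0,0,0]], twist=[[-0.14,-0.2,0],[0,0,0],[0,0,0],[0,0,0],[0,0,0]])

```text
clock: 10.7
eef_pos: [424.5, -143.0, 133.6]
tool_rot: [3.1, 0.172, 0.019]
ft_force: [-0.0, -0.4, -1.0]
opening: 85.9
```

```bash
python3 -c "
from h import *
plan(420,-147,7,5)
c=cap('scene');cv2.imwrite('pics/s6.png',cv2.resize(c['pixels'][170:420,70:350,::-1],None,fx=2.5,fy=2.4))
"
```

```text
t 10.7 p [ 424.5 -143.   133.6] yaw 6.4 tilt [ 0.014 -0.036 -0.999] F [-0.  -0.4 -1. ] open 85.9
twistz units 0.23
slide mm in tool axes [ -4.8   3.6 126.6]
```

View pics/s6.png

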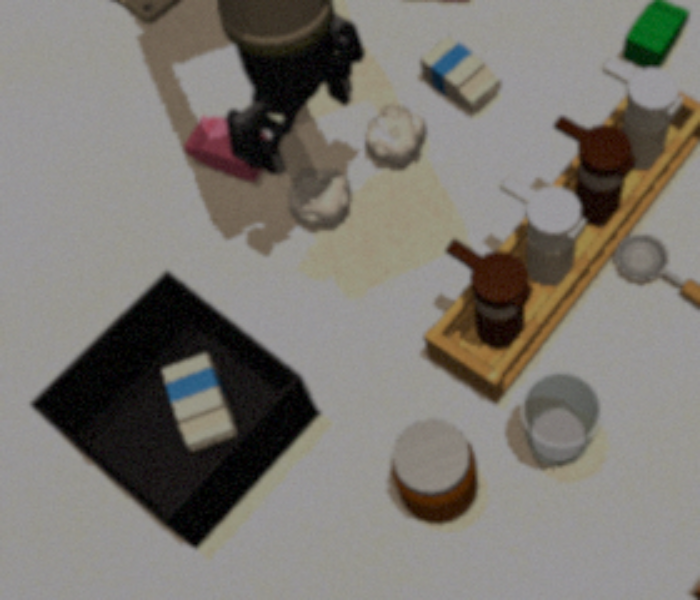

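Carton 2 lies in the bin at (200,400), all four caps are shut, and the gripper is over napkin 2 (320,200).

Call:
carry_out(slide=[[-0.004,0.003,0.02],[-0.002,0.001,0.03],[-0.001,0,0.03],[0,0,0.025],[0,0,0.004]], twist=[[0.34,-0.13,0.2],[0,0,0],[0,0,0],[0,0,0],[0,0,0]])

```text
clock: 11.17
eef_pos: [432.0, -157.9, 36.4]
tool_rot: [3.126, 0.136, 0.031]
ft_force: [-0.8, 0.8, -0.9]
opening: 85.5
```

```bash
python3 -c "
from h import *
plan(420,-147,7,5)
"
```

```text
t 11.2 p [ 432.  -157.9   36.4] yaw 5.0 tilt [ 0.02  -0.012 -1.   ] F [-0.8  0.8 -0.9] open 85.5
twistz units 0.0
slide mm in tool axes [-11.  -11.9  29.4]
```

Call:
carry_out(slide=[[-0.011,-0.011,0],[-0.002,0,0.012],[-0.001,0,0.01],[-0.001,0,0.005],[0,0,0.0]], twist=[[0,0,0],[0,0,0],[0,0,0],[0,0,0],[0,0,0]])

```text
clock: 11.58
eef_pos: [423.4, -154.2, 15.2]
tool_rot: [3.121, 0.131, 0.043]
ft_force: [0.4, -0.2, -0.1]
opening: 85.5
```

Call:
carry_out(slide=[[0,0,0.0],[0,0,0],[0,0,0],[0,0,0],[0,0,0]], twist=[[0,0,0],[0,0,0],[0,0,0],[0,0,0],[0,0,0]], grip=0)

```text
clock: 12.0
eef_pos: [427.2, -156.3, 19.6]
tool_rot: [3.118, 0.13, 0.051]
ft_force: [0.4, -0.3, -0.9]
opening: 56.6
```

Call:
carry_out(slide=[[0,0,-0.01],[0,0,-0.03],[0,0,-0.04],[0,0,-0.04],[0,0,-0.04]], twist=[[0,0,0],[0,0,0],[0,0,0],[0,0,0],[0,0,0]])

```text
clock: 12.42
eef_pos: [414.2, -149.5, 176.8]
tool_rot: [3.129, 0.131, 0.022]
ft_force: [1.8, -1.0, -0.5]
opening: 56.3
```

```bash
python3 -c "
from h import *
plan(480,-415,130,5)
"
```

```text
t 12.4 p [ 414.2 -149.5  176.8] yaw 4.8 tilt [ 0.014 -0.01  -1.   ] F [ 1.8 -1.  -0.5] open 56.3
twistz units -0.03
slide mm in tool axes [ 42.4 270.2  46.8]
```

Call:
carry_out(slide=[[0.006,0.036,-0.005],[0.006,0.038,0],[0.006,0.038,0],[0.006,0.038,0],[0.006,0.038,0]], twist=[[0.1,-0.14,0],[0,0,0],[0,0,0],[0,0,0],[0,0,0]])

```text
clock: 12.83
eef_pos: [468.6, -338.1, 209.5]
tool_rot: [3.121, 0.147, 0.043]
ft_force: [0.8, 0.1, -0.1]
opening: 56.2
```

```bash
python3 -c "
from h import *
plan(480,-410,130,5)
"
```

```text
t 12.8 p [ 468.6 -338.1  209.5] yaw 5.4 tilt [ 0.028 -0.016 -0.999] F [ 0.8  0.1 -0.1] open 56.2
twistz units 0.07
slide mm in tool axes [ 5.1 72.7 79.5]
```

Call:
carry_out(slide=[[0.0,0.032,0.012],[0,0.028,0.02],[0.0,0.008,0.025],[0,0,0.018],[0,0,0]], twist=[[0.15,-0.25,0],[0,0,0],[0,0,0],[0,0,0],[0,0,0]])

```text
clock: 13.25
eef_pos: [476.9, -420.3, 140.4]
tool_rot: [3.127, 0.138, 0.009]
ft_force: [-0.3, 0.7, -1.0]
opening: 56.1
```

```bash
python3 -c "
from h import *
plan(480,-410,130,5);shifts()
"
```

```text
t 13.2 p [ 476.9 -420.3  140.4] yaw 5.1 tilt [ 0.007 -0.011 -1.   ] F [-0.3  0.7 -1. ] open 56.1
twistz units 0.01
slide mm in tool axes [  4.  -10.   10.4]
nap1 score 0.77 px 0 0 shift mm [0. 0.]
nap2 score 0.9 px -5 24 shift mm [  7. 106.]
car1 score 0.96 px 0 0 shift mm [0. 0.]
```

Call:
carry_out(slide=[[0.002,-0.006,0.005],[0,0,0.0],[0,0,0],[0,0,0]], twist=[[0,0,0],[0,0,0],[0,0,0],[0,0,0]], grip=100)

```text
clock: 13.63
eef_pos: [480.7, -413.1, 142.8]
tool_rot: [3.122, 0.141, 0.017]
ft_force: [-0.0, 0.5, 0.7]
opening: 85.2
```

Call:
carry_out(slide=[[0,-0.01,-0.02],[-0.005,-0.036,-0.01],[-0.006,-0.04,0],[-0.006,-0.04,0],[-0.006,-0.04,0]], twist=[[0,0,0],[0,0,0],[0,0,0],[0,0,0],[0,0,0]])

```text
clock: 14.05
eef_pos: [444.3, -250.7, 176.7]
tool_rot: [3.113, 0.134, 0.031]
ft_force: [0.9, 0.8, 1.7]
opening: 85.2
```

Call:
carry_out(slide=[[-0.004,-0.04,0],[-0.004,-0.04,0],[-0.006,-0.04,0],[-0.004,-0.03,0]], twist=[[0,0,0],[0,0,0],[0,0,0],[0,0,0]])

```text
clock: 14.38
eef_pos: [412.5, -95.9, 176.9]
tool_rot: [3.108, 0.135, 0.046]
ft_force: [0.4, 0.5, 0.3]
opening: 85.6
```

```bash
python3 -c "
from h import *
plan(426,-48,60,5)
"
```

```text
t 14.4 p [412.5 -95.9 176.9] yaw 5.0 tilt [ 0.031 -0.029 -0.999] F [0.4 0.5 0.3] open 85.6
twistz units 0.0
slide mm in tool axes [ 17.7 -46.5 116.9]
```

Call:
carry_out(slide=[[0.006,-0.03,0.005],[0.004,-0.014,0.02],[0,0,0.03],[0,0,0.03],[0,0,0.01]], twist=[[0.28,-0.3,0],[0,0,0],[0,0,0],[0,0,0],[0,0,0]])

```text
clock: 14.8
eef_pos: [424.2, -42.2, 89.9]
tool_rot: [3.132, 0.154, 0.031]
ft_force: [-1.0, -0.3, -0.2]
opening: 85.3
```

```bash
python3 -c "
from h import *
plan(426,-48,8,5)
"
```

```text
t 14.8 p [424.2 -42.2  89.9] yaw 5.6 tilt [ 0.02  -0.005 -1.   ] F [-1.  -0.3 -0.2] open 85.3
twistz units 0.11
slide mm in tool axes [ 1.3  5.9 81.9]
```

Call:
carry_out(slide=[[-0.002,0.005,0.02],[-0.002,0.002,0.03],[-0.001,0,0.02],[0,0,0.008],[0,0,0]], twist=[[0,-0.2,0.1],[0,0,0],[0,0,0],[0,0,0],[0,0,0]])

```text
clock: 15.22
eef_pos: [423.3, -50.4, 13.8]
tool_rot: [3.13, 0.141, 0.007]
ft_force: [0.2, -0.5, 0.7]
opening: 85.4
```

```bash
python3 -c "
from h import *
plan(426,-48,8,5)
"
```

```text
t 15.2 p [423.3 -50.4  13.8] yaw 5.1 tilt [ 0.005 -0.008 -1.   ] F [ 0.2 -0.5  0.7] open 85.4
twistz units 0.02
slide mm in tool axes [ 2.9 -2.1  5.8]
```

Call:
carry_out(slide=[[0.003,-0.002,0.005],[0,0,0.001],[0,0,0],[0,0,0],[0,0,0]], twist=[[0,0,0],[0,0,0],[0,0,0],[0,0,0],[0,0,0]], grip=0)

```text
clock: 15.63
eef_pos: [431.1, -49.0, 13.5]
tool_rot: [3.128, 0.14, 0.02]
ft_force: [0.1, 0.6, 0.0]
opening: 57.0
```

Call:
carry_out(slide=[[0,0,-0.01],[0,0,-0.03],[0,0,-0.04],[0,0.01,-0.04],[0.004,0.03,-0.025]], twist=[[0,0,0],[0,0,0],[0,0,0],[0,0,0],[0,0,0]])

```text
clock: 16.05
eef_pos: [430.7, -82.9, 160.9]
tool_rot: [3.133, 0.147, 0.0]
ft_force: [0.6, 0.0, -1.0]
opening: 57.1
```

Call:
carry_out(slide=[[0.008,0.039,0],[0.008,0.039,0],[0.008,0.039,0],[0.008,0.039,0],[0.008,0.039,0]], twist=[[0,0,0],[0,0,0],[0,0,0],[0,0,0],[0,0,0]])

```text
clock: 16.47
eef_pos: [496.2, -279.7, 182.5]
tool_rot: [3.121, 0.157, 0.036]
ft_force: [1.6, 0.2, 0.8]
opening: 56.6
```

```bash
python3 -c "
from h import *
plan(515,-415,130,5)
"
```

```text
t 16.5 p [ 496.2 -279.7  182.5] yaw 5.8 tilt [ 0.024 -0.016 -1.   ] F [1.6 0.2 0.8] open 56.6
twistz units 0.13
slide mm in tool axes [  6.9 136.5  52.5]
```

Call:
carry_out(slide=[[0.005,0.036,0.004],[0.004,0.038,0.004],[0.003,0.036,0.01],[0,0.015,0.02],[0,0.002,0.015]], twist=[[0.15,-0.22,0.1],[0,0,0],[0,0,0],[0,0,0],[0,0,0]])

```text
clock: 16.88
eef_pos: [523.8, -422.1, 141.6]
tool_rot: [3.124, 0.133, 0.016]
ft_force: [-0.5, -0.3, -0.2]
opening: 56.8
```

```bash
python3 -c "
from h import *
plan(522,-415,130,5);shifts()
"
```

```text
t 16.9 p [ 523.8 -422.1  141.6] yaw 4.9 tilt [ 0.011 -0.014 -1.   ] F [-0.5 -0.3 -0.2] open 56.8
twistz units -0.02
slide mm in tool axes [-1.2 -7.2 11.6]
nap1 score 0.41 px -3 12 shift mm [ 4. 48.]
nap2 score 0.38 px 27 -24 shift mm [ -74. -134.]
car1 score 0.91 px 0 0 shift mm [0. 0.]
```

Car1 hasn't moved. I release and go for it.

Call:
carry_out(slide=[[0,-0.006,0.005],[0,0,0.0],[0,0,0],[0,0,0]], twist=[[0,0,0],[0,0,0],[0,0,0],[0,0,0]], grip=100)

```text
clock: 17.27
eef_pos: [521.5, -408.9, 133.3]
tool_rot: [3.131, 0.136, 0.009]
ft_force: [-1.5, 0.5, 0.1]
opening: 85.4
```

Call:
carry_out(slide=[[0,-0.01,-0.02],[-0.012,-0.036,-0.01],[-0.014,-0.037,0],[-0.014,-0.038,0],[-0.014,-0.038,0]], twist=[[0.1,-0.1,0],[0,0,0.4],[0,0,0.4],[0,0,0],[0,0,0]])

```text
clock: 17.68
eef_pos: [462.7, -249.0, 168.6]
tool_rot: [3.139, -0.001, -0.0]
ft_force: [0.5, 0.7, 1.1]
opening: 85.6
```

Call:
carry_out(slide=[[-0.01,-0.039,0],[-0.01,-0.039,0],[-0.01,-0.039,0],[-0.006,-0.039,0],[0,-0.039,0]], twist=[[0,0,0],[0,0,0],[0,0,0],[0,0,0],[0,0,0]])

```text
clock: 18.1
eef_pos: [423.3, -45.2, 173.3]
tool_rot: [3.135, 0.002, 0.018]
ft_force: [0.7, 0.3, 0.0]
opening: 85.2
```

```bash
python3 -c "
from h import *
plan(426,52,60,0)
"
```

```text
t 18.1 p [423.3 -45.2 173.3] yaw 0.1 tilt [ 0.011 -0.006 -1.   ] F [0.7 0.3 0. ] open 85.2
twistz units 0.02
slide mm in tool axes [  2.7 -97.2 113.3]
```

Call:
carry_out(slide=[[0.002,-0.036,0.005],[0,-0.036,0.01],[0,-0.016,0.025],[0,0,0.03],[0,0,0.015]], twist=[[0.05,-0.1,0],[0,0,0],[0,0,0],[0,0,0],[0,0,0]])

```text
clock: 18.52
eef_pos: [429.2, 58.2, 97.9]
tool_rot: [-3.139, -0.025, -0.042]
ft_force: [0.1, -0.4, 0.1]
opening: 85.6
```

```bash
python3 -c "
from h import *
plan(426,52,8,0)
"
```

```text
t 18.5 p [429.2  58.2  97.9] yaw 0.9 tilt [ 0.027  0.002 -1.   ] F [ 0.1 -0.4  0.1] open 85.6
twistz units 0.15
slide mm in tool axes [-3.2  6.2 89.9]
```

Call:
carry_out(slide=[[-0.004,0.006,0.02],[-0.003,0.001,0.03],[-0.001,0,0.025],[0,0,0.01],[0,0,0]], twist=[[0,-0.26,0.15],[0,0,0],[0,0,0],[0,0,0],[0,0,0]])

```text
clock: 18.93
eef_pos: [421.4, 56.6, 12.3]
tool_rot: [-3.139, -0.016, -0.011]
ft_force: [-0.4, -0.4, 0.2]
opening: 85.1
```

```bash
python3 -c "
from h import *
plan(426,52,6,0)
"
```

```text
t 18.9 p [421.4  56.6  12.3] yaw 0.6 tilt [ 0.007  0.003 -1.   ] F [-0.4 -0.4  0.2] open 85.1
twistz units 0.1
slide mm in tool axes [4.6 4.6 6.3]
```

Call:
carry_out(slide=[[0.004,0.004,0.005],[0,0,0.001],[0,0,0],[0,0,0],[0,0,0]], twist=[[0,0,0],[0,0,0],[0,0,0],[0,0,0],[0,0,0]], grip=0)

```text
clock: 19.35
eef_pos: [429.1, 53.5, 11.1]
tool_rot: [-3.139, -0.02, -0.023]
ft_force: [-0.3, -0.4, 0.2]
opening: 41.7
```

Call:
carry_out(slide=[[0,0,0],[0,0,-0.03],[0,0,-0.04],[0,0.0,-0.04],[0.004,0.02,-0.035]], twist=[[0,0,0],[0,0,0],[0,0,0],[0,0,0],[0,0,0]])

```text
clock: 19.77
eef_pos: [424.3, 34.7, 153.5]
tool_rot: [-3.137, -0.022, 0.002]
ft_force: [1.2, 0.7, 0.1]
opening: 41.8
```

Call:
carry_out(slide=[[0.006,0.039,0],[0.006,0.039,0],[0.006,0.039,0],[0.006,0.039,0],[0.006,0.039,0]], twist=[[0,0,0],[0,0,0],[0,0,0],[0,0,0],[0,0,0]])

```text
clock: 20.18
eef_pos: [466.3, -164.5, 169.9]
tool_rot: [-3.141, -0.038, -0.04]
ft_force: [0.4, 0.4, 0.1]
opening: 41.8
```

Call:
carry_out(slide=[[0.006,0.039,0],[0.006,0.039,0],[0.006,0.036,0],[0.006,0.036,0]], twist=[[0,-0.1,0],[0,0,0],[0,0,0],[0,0,0]])

```text
clock: 20.52
eef_pos: [494.3, -323.5, 173.1]
tool_rot: [3.139, 0.036, 0.029]
ft_force: [0.3, 1.0, 0.9]
opening: 41.8
```

```bash
python3 -c "
from h import *
plan(496,-345,150,0)
c=cap('scene');cv2.imwrite('pics/s7.png',cv2.resize(c['pixels'][140:420,70:350,::-1],None,fx=2.1,fy=2.1))
"
```

```text
t 20.5 p [ 494.3 -323.5  173.1] yaw 1.3 tilt [ 0.019 -0.002 -1.   ] F [0.3 1.  0.9] open 41.8
twistz units 0.22
slide mm in tool axes [ 1.7 21.5 23.1]
```

View pics/s7.png

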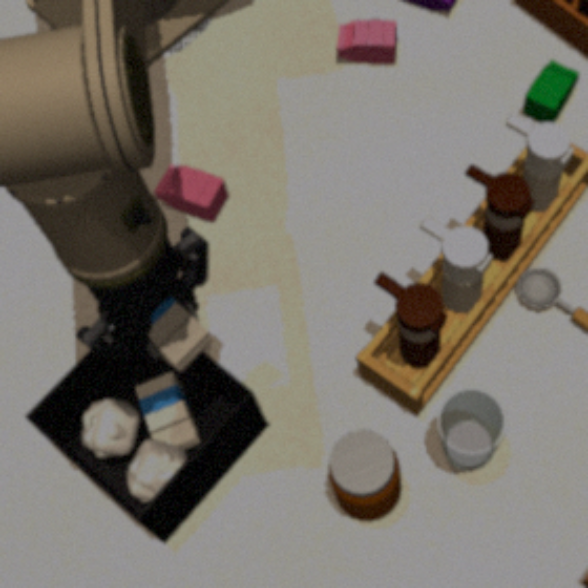

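Two napkins and carton 2 are in the bin, and carton 1 is held over its edge. I move it further in and release it.

Call:
carry_out(slide=[[0,0.022,0.004],[0,0.012,0.018],[0,0.004,0.018],[0,0,0.005]], twist=[[0,-0.15,0.2],[0,0,0],[0,0,0],[0,0,0]])

```text
clock: 20.9
eef_pos: [495.2, -376.0, 128.3]
tool_rot: [3.132, -0.013, 0.008]
ft_force: [-0.4, 0.9, -1.1]
opening: 41.3
```

```bash
python3 -c "
from h import *
plan(492,-356,130,0)
"
```

```text
t 20.9 p [ 495.2 -376.   128.3] yaw -0.5 tilt [ 0.005 -0.009 -1.   ] F [-0.4  0.9 -1.1] open 41.3
twistz units -0.08
slide mm in tool axes [ -3.2 -20.   -1.7]
```

Call:
carry_out(slide=[[-0.003,-0.018,0],[0,-0.002,0],[0,0,0]], twist=[[0,0,0],[0,0,0],[0,0,0]])

```text
clock: 21.15
eef_pos: [490.9, -355.0, 126.3]
tool_rot: [3.135, -0.015, 0.003]
ft_force: [-0.1, -0.5, 0.7]
opening: 41.5
```

Call:
carry_out(slide=[[0,0,0],[0,0,0.0],[0,0,0],[0,0,0]], twist=[[0,0,0],[0,0,0],[0,0,0],[0,0,0]], grip=100)

```text
clock: 21.48
eef_pos: [492.4, -355.3, 129.3]
tool_rot: [3.132, -0.013, 0.008]
ft_force: [0.1, 1.2, -0.4]
opening: 85.1
```

Call:
carry_out(slide=[[0,0,-0.03],[0,-0.02,-0.03],[0,-0.036,-0.02],[0,-0.036,0],[0,-0.036,0]], twist=[[0,0,0],[0,0,-0.2],[0,0,-0.3],[0,0,-0.3],[0,0,0]], grip=45)

```text
clock: 21.9
eef_pos: [486.9, -229.8, 212.0]
tool_rot: [3.128, 0.111, 0.009]
ft_force: [-0.3, -0.1, -0.0]
opening: 38.3
```

```bash
python3 -c "
from h import *
print(tp('bR',-66,0,118))
plan(*tp('bR',-66,0,180),4.9)
c=cap('scene');save(c,'s8.pkl');cv2.imwrite('pics/s8.png',cv2.resize(c['pixels'][140:420,70:350,::-1],None,fx=2.1,fy=2.1))
"
```

```text
(np.float64(601.753497559982), np.float64(-140.18751077176944), 118)
t 21.9 p [ 486.9 -229.8  212. ] yaw 4.1 tilt [ 0.006 -0.011 -1.   ] F [-0.3 -0.1 -0. ] open 38.3
twistz units -0.14
slide mm in tool axes [122.1 -79.5  32. ]
```

View pics/s8.png

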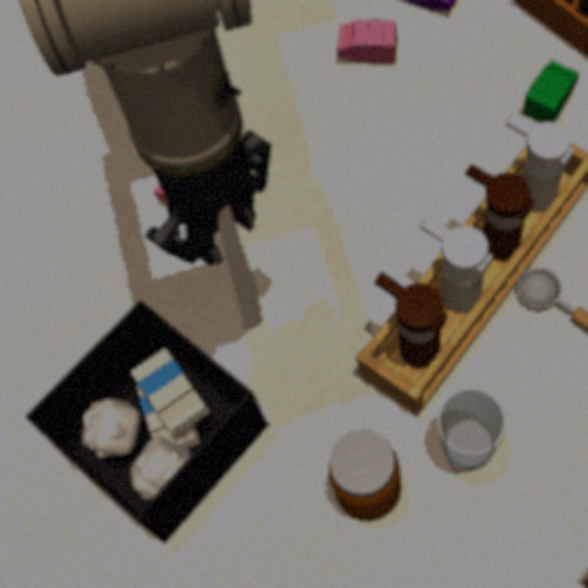

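All four pieces are in the bin, below its rim, with the caps unchanged. Now brown R: I straddle its tab.

Call:
carry_out(slide=[[0.03,-0.02,0],[0.03,-0.02,0],[0.03,-0.02,0.005],[0.022,-0.015,0.005],[0.003,-0.002,0.005]], twist=[[0.1,-0.05,-0.14],[0,0,0],[0,0,0],[0,0,0],[0,0,0]])

```text
clock: 22.37
eef_pos: [600.6, -132.5, 203.4]
tool_rot: [3.137, 0.137, 0.016]
ft_force: [1.1, -0.5, -0.7]
opening: 38.4
```

```bash
python3 -c "
from h import *
plan(*tp('bR',-66,0,118),4.9)
"
```

```text
t 22.4 p [ 600.6 -132.5  203.4] yaw 5.0 tilt [ 0.01  -0.001 -1.   ] F [ 1.1 -0.5 -0.7] open 38.4
twistz units 0.02
slide mm in tool axes [ 0.5  7.7 85.4]
```

Call:
carry_out(slide=[[0,0.008,0.01],[0,0,0.02],[0,0,0.015],[0,0,0.003],[0,0,0]], twist=[[0,-0.1,0],[0,0,0],[0,0,0],[0,0,0],[0,0,0]])

```text
clock: 22.78
eef_pos: [603.9, -139.5, 154.4]
tool_rot: [3.135, 0.145, 0.002]
ft_force: [-0.0, 0.8, 0.2]
opening: 38.7
```

```bash
python3 -c "
from h import *
plan(*tp('bR',-66,0,118),4.9)
c=cap('wrist');save(c,'w9.pkl');cv2.imwrite('pics/w9.png',c['pixels'][:,:,::-1])
"
```

```text
t 22.8 p [ 603.9 -139.5  154.4] yaw 5.3 tilt [ 0.001 -0.003 -1.   ] F [-0.   0.8  0.2] open 38.7
twistz units 0.06
slide mm in tool axes [-2.2  0.5 36.4]
```

View pics/w9.png

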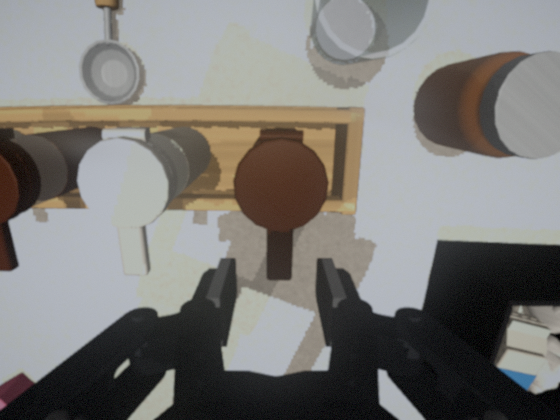

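The tab (280,230–280) is centred between the fingers (227 and 325), about 3 px off. I check the tip.

```bash
python3 -c "
from h import *
c=load('w9.pkl');print(onz(c,280,280,137).round(1),onz(c,280,232,137).round(1),onz(c,281,182,138).round(1), proj(c,tp('bR',-76,0,137)),proj(c,[603.9,-139.5,154.4]))
"
```

```text
[ 590.3 -144.4  137. ] [ 618.5 -141.7  137. ] [ 645.4 -139.6  138. ] [274.17628247 277.0893897 ] [273.20967624 272.50811221]
```

Call:
carry_out(slide=[[-0.004,0.002,0.012],[-0.001,0,0.012],[0,0,0.008],[0,0,0.002],[0,0,0]], twist=[[0,0,0],[0,0,0],[0,0,0],[0,0,0],[0,0,0]])

```text
clock: 23.25
eef_pos: [599.6, -144.0, 120.8]
tool_rot: [3.133, 0.142, 0.009]
ft_force: [0.4, -0.4, 0.2]
opening: 38.3
```

```bash
python3 -c "
from h import *
plan(*tp('bR',-66,0,118),4.9)
"
```

```text
t 23.2 p [ 599.6 -144.   120.8] yaw 5.2 tilt [ 0.006 -0.005 -1.   ] F [ 0.4 -0.4  0.2] open 38.3
twistz units 0.05
slide mm in tool axes [ 2.4 -3.6  2.8]
```

Call:
carry_out(slide=[[0.001,0,0.003],[0,0,0],[0,0,0],[0,0,0],[0,0,0]], twist=[[0,0,0],[0,0,0],[0,0,0],[0,0,0],[0,0,0]], grip=0, squeeze=20)

```text
clock: 23.67
eef_pos: [600.3, -141.9, 117.6]
tool_rot: [3.136, 0.143, 0.006]
ft_force: [-1.1, -0.1, -0.3]
opening: 13.2
```

Call:
carry_out(slide=[[0,0,-0.008],[0.001,0,-0.01],[0.003,0,-0.01],[0.005,0,-0.01],[0.007,0,-0.01]], twist=[[0,0,0],[0,0,0],[0,0,0],[0,0,0],[0,0,0]])

```text
clock: 24.08
eef_pos: [618.0, -140.2, 164.4]
tool_rot: [3.136, 0.143, 0.012]
ft_force: [6.8, -1.2, -10.8]
opening: 13.6
```

```bash
python3 -c "
from h import *
plan(*tp('bR',-33,0,175),4.9)
"
```

```text
t 24.1 p [ 618.  -140.2  164.4] yaw 5.2 tilt [ 0.008 -0.002 -1.   ] F [  6.8  -1.2 -10.8] open 13.6
twistz units 0.05
slide mm in tool axes [ 16.8  -1.4 -10.6]
```

Call:
carry_out(slide=[[0.008,-0.001,-0.007],[0.009,0,-0.005],[0.006,0,-0.002],[0,0,0]], twist=[[0,0,0],[0,0,0],[0,0,0],[0,0,0]])

```text
clock: 24.42
eef_pos: [642.1, -138.5, 180.3]
tool_rot: [3.134, 0.141, 0.01]
ft_force: [-1.1, 0.1, -2.2]
opening: 13.1
```

Call:
carry_out(slide=[[0,0,0],[0,0,0],[0,0,0]], twist=[[0,0,0],[0,0,0],[0,0,0]], grip=45)

```text
clock: 24.67
eef_pos: [642.6, -138.5, 181.1]
tool_rot: [3.134, 0.142, 0.012]
ft_force: [0.8, -0.4, 0.2]
opening: 38.4
```

Call:
carry_out(slide=[[-0.02,0,0],[-0.025,0,0],[-0.02,0,0],[0,0,0],[0,0,0]], twist=[[0,0,0],[0,0,0],[0,0,0],[0,0,0],[0,0,0]])

```text
clock: 25.08
eef_pos: [575.5, -144.5, 180.9]
tool_rot: [3.133, 0.143, 0.016]
ft_force: [-0.5, 0.1, -0.6]
opening: 38.4
```

```bash
python3 -c "
from h import *
plan(*tp('bR',-80,0,170),4.9)
c=cap('side');cv2.imwrite('pics/s10.png',cv2.resize(c['pixels'][130:300,190:350,::-1],None,fx=3.5,fy=3.5,interpolation=cv2.INTER_CUBIC))
"
```

```text
t 25.1 p [ 575.5 -144.5  180.9] yaw 5.2 tilt [ 0.01  -0.005 -1.   ] F [-0.5  0.1 -0.6] open 38.4
twistz units 0.05
slide mm in tool axes [12.5 -2.1 10.9]
```

View pics/s10.png

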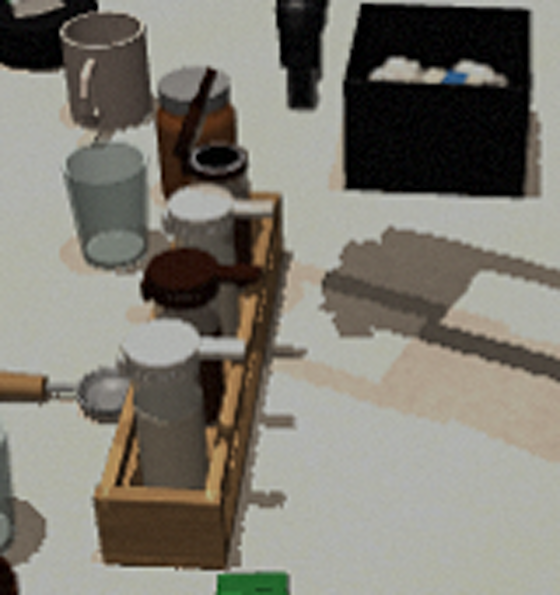

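Brown R stands at about 70°, with its tip at (210,75). The bin contents are inside and the white caps shut. Next I push it past upright with the closed fingers.

Call:
carry_out(slide=[[0,-0.001,0.007],[0.005,-0.001,0.005],[0,0,0],[0,0,0],[0,0,0]], twist=[[0,0,0],[0,0,0],[0,0,0],[0,0,0],[0,0,0]], grip=0)

```text
clock: 25.55
eef_pos: [583.8, -141.6, 167.8]
tool_rot: [3.133, 0.144, 0.018]
ft_force: [-1.2, -0.0, 0.3]
opening: -0.1
```

Call:
carry_out(slide=[[0.02,0,0],[0.02,0,0],[0.015,0,0],[0.015,0,0]], twist=[[0,0,0],[0,0,0],[0,0,0],[0,0,0]])

```text
clock: 25.88
eef_pos: [654.0, -134.9, 167.4]
tool_rot: [3.133, 0.143, 0.013]
ft_force: [-0.7, 0.2, 0.1]
opening: -0.1
```

```bash
python3 -c "
from h import *
plan(*tp('bR',5,0,167),4.9)
"
```

```text
t 25.9 p [ 654.  -134.9  167.4] yaw 5.2 tilt [ 0.009 -0.005 -1.   ] F [-0.7  0.2  0.1] open -0.1
twistz units 0.06
slide mm in tool axes [18.5  0.8  0.4]
```

Call:
carry_out(slide=[[0.01,0,0],[0.006,0,0],[0.003,0,0],[0,0,0]], twist=[[0,0,0],[0,0,0],[0,0,0],[0,0,0]])

```text
clock: 26.22
eef_pos: [675.9, -132.3, 165.9]
tool_rot: [3.134, 0.146, 0.01]
ft_force: [-0.8, -0.1, -0.2]
opening: -0.2
```

Call:
carry_out(slide=[[-0.03,0,0],[-0.035,0,0],[-0.035,0,-0.01],[-0.015,-0.03,-0.01],[0,-0.036,0]], twist=[[0,0,0],[0,0,0],[0,0,0],[0,0,0],[0,0,0]])

```text
clock: 26.63
eef_pos: [548.7, -81.4, 179.6]
tool_rot: [3.134, 0.137, 0.0]
ft_force: [0.4, 0.4, 0.1]
opening: -0.1
```

```bash
python3 -c "
from h import *
print(tp('bL',-66,-3,118));plan(*tp('bL',-66,-3,155),4.9)
"
```

```text
(np.float64(588.309748329394), np.float64(16.423453339657847), 118)
t 26.6 p [548.7 -81.4 179.6] yaw 5.0 tilt [ 0.    -0.004 -1.   ] F [0.4 0.4 0.1] open -0.1
twistz units 0.02
slide mm in tool axes [ 47.8 -94.1  24.6]
```

Call:
carry_out(slide=[[0.0,-0.036,0],[0.005,-0.036,0],[0.02,-0.02,0],[0.018,-0.001,0],[0.004,0,0]], twist=[[0,0,0],[0,0,0],[0,0,0],[0,0,0],[0,0,0]], grip=45)

```text
clock: 27.05
eef_pos: [583.0, 23.2, 182.0]
tool_rot: [3.136, 0.136, 0.006]
ft_force: [0.4, -0.7, -0.9]
opening: 38.3
```

```bash
python3 -c "
from h import *
plan(*tp('bL',-66,-1.5,118),4.9)
"
```

```text
t 27.1 p [583.   23.2 182. ] yaw 5.0 tilt [ 0.004 -0.003 -1.   ] F [ 0.4 -0.7 -0.9] open 38.3
twistz units 0.01
slide mm in tool axes [ 4.7  5.7 64. ]
```

Call:
carry_out(slide=[[0.002,0.006,0.008],[0,0,0.01],[0,0,0.008],[0,0,0],[0,0,0]], twist=[[0,0,0],[0,0,0],[0,0,0],[0,0,0],[0,0,0]])

```text
clock: 27.47
eef_pos: [583.7, 14.4, 152.3]
tool_rot: [3.135, 0.134, 0.003]
ft_force: [-0.5, -0.3, 0.5]
opening: 38.5
```

```bash
python3 -c "
from h import *
plan(*tp('bL',-66,-1.5,118),4.9)
c=cap('wrist')
# brown tab pixels between the fingers at z=137
im=c['pixels'].astype(int)
p=proj(c,tp('bL',-62,0,137));print(p,proj(c,tp('bL',-76,0,137)))
v=int(p[1]); print([tuple(im[v,u]) for u in range(int(p[0])-24,int(p[0])+25,4)])
u=int(p[0]); print([tuple(im[w,u]) for w in range(v-30,v+50,5)])
"
```

```text
t 27.5 p [583.7  14.4 152.3] yaw 4.9 tilt [ 0.002 -0.003 -1.   ] F [-0.5 -0.3  0.5] open 38.5
twistz units -0.0
slide mm in tool axes [ 4.8 -3.1 34.3]
[264.37909386 243.49924283] [264.67281629 267.55177106]
[(np.int64(143), np.int64(136), np.int64(126)), (np.int64(142), np.int64(135), np.int64(125)), (np.int64(143), np.int64(137), np.int64(126)), (np.int64(143), np.int64(136), np.int64(125)), (np.int64(116), np.int64(110), np.int64(100)), (np.int64(48), np.int64(38), np.int64(35)), (np.int64(51), np.int64(42), np.int64(36)), (np.int64(56), np.int64(47), np.int64(41)), (np.int64(49), np.int64(40), np.int64(37)), (np.int64(52), np.int64(42), np.int64(39)), (np.int64(48), np.int64(39), np.int64(34)), (np.int64(132), np.int64(124), np.int64(114)), (np.int64(143), np.int64(135), np.int64(125))]
[(np.int64(69), np.int64(49), np.int64(37)), (np.int64(74), np.int64(50), np.int64(42)), (np.int64(69), np.int64(44), np.int64(33)), (np.int64(70), np.int64(49), np.int64(36)), (np.int64(71), np.int64(47), np.int64(40)), (np.int64(51), np.int64(42), np.int64(38)), (np.int64(51), np.int64(42), np.int64(36)), (np.int64(52), np.int64(45), np.int64(38)), (np.int64(53), np.int64(45), np.int64(41)), (np.int64(52), np.int64(42), np.int64(39)), (np.int64(53), np.int64(43), np.int64(38)), (np.int64(142), np.int64(135), np.int64(125)), (np.int64(143), np.int64(136), np.int64(126)), (np.int64(124), np.int64(119), np.int64(109)), (np.int64(119), np.int64(113), np.int64(105)), (np.int64(119), np.int64(114), np.int64(105))]
```

The tab is centred at column 270 with its tip at about row 267. That is dy≈-3 mm, the same bias as at brown R, so I adjust and grip.

Call:
carry_out(slide=[[0.004,-0.002,0.01],[0,0,0.012],[0,0,0.008],[0,0,0.003],[0,0,0]], twist=[[0,0,0],[0,0,0],[0,0,0],[0,0,0],[0,0,0]])

```text
clock: 27.93
eef_pos: [587.2, 15.7, 115.5]
tool_rot: [3.135, 0.131, 0.002]
ft_force: [0.3, -0.3, 0.4]
opening: 38.6
```

```bash
python3 -c "
from h import *
plan(*tp('bL',-66,-3,118),4.9)
"
```

```text
t 27.9 p [587.2  15.7 115.5] yaw 4.8 tilt [ 0.001 -0.004 -1.   ] F [ 0.3 -0.3  0.4] open 38.6
twistz units -0.02
slide mm in tool axes [ 1.2 -0.6 -2.5]
```

Call:
carry_out(slide=[[0,0,-0.001],[0,0,0],[0,0,0],[0,0,0],[0,0,0]], twist=[[0,0,0],[0,0,0],[0,0,0],[0,0,0],[0,0,0]], grip=0, squeeze=20)

```text
clock: 28.35
eef_pos: [586.4, 17.7, 116.4]
tool_rot: [3.138, 0.132, -0.001]
ft_force: [-0.7, -0.8, -1.8]
opening: 13.4
```

Call:
carry_out(slide=[[0,0,-0.008],[0.001,0,-0.01],[0.003,0,-0.01],[0.005,0,-0.01],[0.007,0,-0.01]], twist=[[0,0,0],[0,0,0],[0,0,0],[0,0,0],[0,0,0]])

```text
clock: 28.77
eef_pos: [603.9, 19.2, 163.9]
tool_rot: [3.138, 0.132, 0.004]
ft_force: [6.6, 0.9, -10.4]
opening: 13.7
```

Call:
carry_out(slide=[[0.008,0,-0.007],[0.009,0,-0.005],[0.006,0,-0.002],[0,0,0]], twist=[[0,0,0],[0,0,0],[0,0,0],[0,0,0]])

```text
clock: 29.1
eef_pos: [628.2, 21.0, 180.4]
tool_rot: [3.138, 0.132, 0.001]
ft_force: [-0.4, 0.8, -2.7]
opening: 13.0
```

Same as at brown R. I release, back off, close the fingers and push past upright.

Call:
carry_out(slide=[[0,0,0],[0,0,0],[0,0,0]], twist=[[0,0,0],[0,0,0],[0,0,0]], grip=45)

```text
clock: 29.35
eef_pos: [628.7, 20.7, 181.1]
tool_rot: [3.137, 0.132, 0.003]
ft_force: [0.6, -0.2, 0.2]
opening: 38.1
```

Call:
carry_out(slide=[[-0.02,0,0],[-0.025,0,0],[-0.018,0,0],[0,0,0],[0,0,0]], twist=[[0,0,0],[0,0,0],[0,0,0],[0,0,0],[0,0,0]])

```text
clock: 29.77
eef_pos: [563.6, 14.8, 181.2]
tool_rot: [3.136, 0.132, 0.007]
ft_force: [0.8, 0.4, -0.1]
opening: 38.5
```

Call:
carry_out(slide=[[0,0,0.007],[0,0,0.005],[0,0,0],[0,0,0],[0,0,0]], twist=[[0,0,0],[0,0,0],[0,0,0],[0,0,0],[0,0,0]], grip=0)

```text
clock: 30.18
eef_pos: [565.8, 14.7, 168.5]
tool_rot: [3.136, 0.132, 0.011]
ft_force: [-0.3, 0.2, 0.6]
opening: -0.2
```

Call:
carry_out(slide=[[0.02,0,0],[0.02,0,0],[0.015,0,0],[0.015,0,0]], twist=[[0,0,0],[0,0,0],[0,0,0],[0,0,0]])

```text
clock: 30.52
eef_pos: [636.2, 20.8, 167.8]
tool_rot: [3.136, 0.131, 0.006]
ft_force: [-0.1, -0.0, 0.4]
opening: -0.3
```

```bash
python3 -c "
from h import *
plan(*tp('bL',8,-3,167),4.9)
"
```

```text
t 30.5 p [636.2  20.8 167.8] yaw 4.8 tilt [ 0.004 -0.002 -1.   ] F [-0.1 -0.   0.4] open -0.3
twistz units -0.02
slide mm in tool axes [25.9  0.2  0.8]
```

Call:
carry_out(slide=[[0.012,0,0],[0.008,0,0],[0.004,0,0],[0,0,0]], twist=[[0,0,0],[0,0,0],[0,0,0],[0,0,0]])

```text
clock: 30.85
eef_pos: [663.8, 23.2, 166.2]
tool_rot: [3.136, 0.132, 0.004]
ft_force: [0.0, -1.3, 0.5]
opening: -0.3
```

Call:
carry_out(slide=[[-0.03,0,0],[-0.038,0,0],[-0.038,0,-0.01],[-0.038,0,-0.02],[-0.03,0,-0.02]], twist=[[0,0,0],[0,0,0],[0,0,0],[0,0,0],[0,0,0]])

```text
clock: 31.27
eef_pos: [485.7, 8.9, 205.1]
tool_rot: [3.138, 0.133, -0.019]
ft_force: [-0.6, -0.8, 0.5]
opening: 0.3
```

Call:
carry_out(slide=[[-0.02,0,0],[0,0,0],[0,0,0]], twist=[[0,0,0],[0,0,0],[0,0,0]])

```text
clock: 31.52
eef_pos: [461.5, 6.7, 210.2]
tool_rot: [3.137, 0.132, -0.008]
ft_force: [0.6, 0.1, 0.7]
opening: 0.1
```

```bash
python3 -c "
from h import *
c=cap('side');s=cap('scene')
a=cv2.resize(c['pixels'][120:320,170:350,::-1],(400,444),interpolation=cv2.INTER_CUBIC);b=cv2.resize(s['pixels'][180:400,80:380,::-1],None,fx=1.33,fy=444/220)
b=cv2.resize(s['pixels'][180:420,80:380,::-1],(400,320));b=cv2.copyMakeBorder(b,0,124,0,0,0)
cv2.imwrite('pics/s11.png',np.hstack([a,b]))
"
```

```text
(no output)
```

View pics/s11.png

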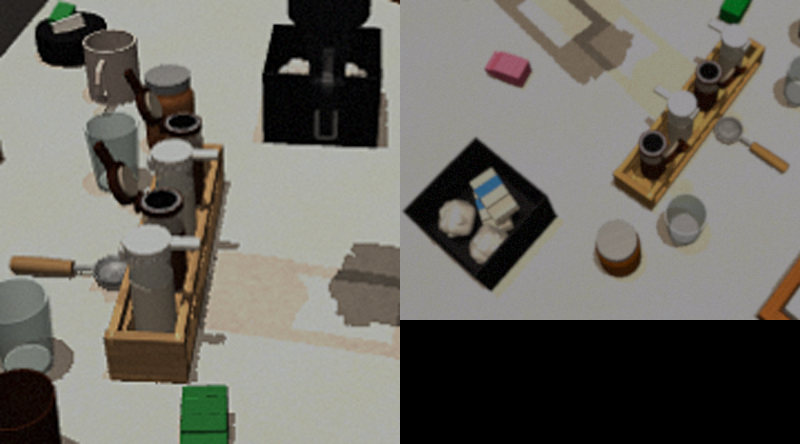

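Brown caps lean back past upright, with tips at (130,72) and (97,147). The white tabs are level at (205,153) and (185,241). All four pieces are in the bin, and the tumbler, jar and spoon are where they were. I hand it in.

```bash
python3 -c "
from h import *
print(arm.sign_off())"
```

```text
the job is handed in; nothing more can be done
None
```

The job is done and handed in at about 31.6 s on the robot's clock; no verdict came back.

- **White caps:** I swept both over from behind and pressed them shut. Contact came at z≈137.5 with 24–30 N on the fingertips, against an expected shut height of 138. Their tabs look level in the last pictures.
- **Rubbish:** Both napkins and both blue-banded cartons are in the bin, below its rim. The brown caps stayed shut throughout, and I left the pink, purple and green look-alikes alone.
- **Brown caps:** I lifted both by their tabs, then pushed them back until the fingers were about 8 mm past the hinge line. By my estimate that is near the rear stop, and the last pictures show both leaning back past upright.
- **Other objects:** The spoon, the jar and the tumbler behind the bin end of the rack are clearly in place and upright in the last pictures. The second tumbler and the clean cup are only partly in view there, but they stand where expected, and the arm never went near them at their height.

**Checks that failed or disagreed:** The template check on napkin positions gave poor scores once the gripper blocked the view or the napkins had been moved, so I went by the pictures instead. The tab positions I measured were about 3 mm off along the rack; I corrected for this from the wrist camera.

I viewed 14 pictures before the final check picture, which made 15 in all, one over the budget.

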